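# Start the self-tapping screw of the pantry hook

## Task

Take the stubby driver out of its wooden stand, set its blade in the slot of the screw that still stands proud on the hook's steel strap, and press down firmly (about 20 N, not more than 25 N) while turning it clockwise, a little less than a quarter turn, so that the screw bites and goes fully home. Then put the driver back upright in its stand, and do not touch the screw with the gripper or disturb the other things on the counter.

Things in the scene. Friction and masses are not known exactly. Their poses are not given: they have to be found in the camera images.
- board: Wooden hook board 114 x 84 x 22 mm over a fixed steel plate; origin under its centre, strap along x, low wire hook at -y. Guided, it cannot slide or turn, only sink: on its soft feet it gives 1 to 15 mm under about 4 N (how far differs each time and is not measured), then bears hard. Of two 33 mm screw heads on the strap, the one at x = +30 mm is home already; the one at -34 mm stands proud.
- slot (a point): Middle of the bottom of the slot of the proud screw, the one to drive, 40 to 60 mm over the counter at the start; the head's rim is 6.5 mm higher. The slot is a V of 90 degrees, 20 mm long, 13 mm wide at the top, closed at both ends. The point's x runs along the slot, z up; it turns with the screw and sinks with screw and board.
- head_rim (a point): Centre of the head of the screw to drive, level with its rim. The slot's flanks are oiled steel: a blade that is not pressed hard enough rides up out of the V when it is turned (about 15 N of push is needed, 20 to 22 N is good).
- screw (a joint): Turn of that screw in rad, 0 at the start, growing clockwise seen from above; 1.35 is home (head down on the strap, a firm stop). It takes about 0.16 N m to turn, stays where it is left and sinks 1.9 mm per rad into the board, so the driver must follow it down (2.6 mm in all) to keep its push.
- driver: Loose stubby driver, 0.16 kg, upright in the stand. Origin at the middle of the blade's edge (lowest point), z up, x along the blade, which is a 90-degree wedge 16.5 mm long, 6.4 mm high. Steel shank 18 mm thick up to 35.5 mm, steel collar 36 mm across up to 41.5 mm, square wooden handle 30 x 30 mm (flats facing x and y) from 41.5 to 107.5 mm.
- handle (a point): Point on the driver's axis at which to grip its handle, 72 mm above the blade's edge; axes as the driver.
- blade (a point): Middle of the blade's edge, same place as the driver's origin. Carry the driver across in front of the counter: behind the work a shelf overhangs (edge 0.61 m ahead of the robot's axis, 0.32 m up), and between board and stand a post stands on the counter (front at 0.565 m ahead, 76 mm wide).
- stand_mouth (a point): Centre of the mouth of the driver's stand, 50 mm over the counter, z up. The stand is a fixed round wooden tube, 48 mm outside, bore 27 mm wide and 42 mm deep, on a foot 72 mm across. The driver hangs in it by its collar, which rests on the mouth's rim: blade edge 35.5 mm below the mouth.
- tea_tin: Tea tin, 69 x 69 x 89 mm, at the right, a bystander; origin under its centre.
- espresso_a: Small striped cup, 63 x 88 x 51 mm, standing between board and stand, a bystander; origin under its centre.
- espresso_b: The other small striped cup, 63 x 88 x 51 mm, at the left, a bystander; origin under its centre.
- spoon_0: Spoon, 138 x 28 x 12 mm, lying between board and stand, a bystander; origin under its centre.
Mind the look-alikes: they are no part of the job. What is shaped like the part that bears stand_mouth but red is not meant.

How it is judged:
On the way, in this order (a step that is already met when the one before it is completed fails the run):
1. the driver's blade stands in the slot of the proud screw, pressed down firmly (distance between blade and slot below 0.005 m and contact force between driver and board above 8 N), for 0.1 s.
2. the screw is turned home under the driver's push (value of joint screw above 1.25 rad and distance between blade and slot below 0.008 m), for 0.1 s.
At the end, for the whole second after the job is handed in: The screw is home (turned more than 1.25 rad), and the driver hangs released, upright within 0.1 rad and at rest in its stand: its axis within 8 mm of the mouth's centre, the blade's edge more than 32 mm below the mouth (value of joint screw above 1.25 rad and horizontal distance between driver and stand_mouth below 0.008 m and z of blade in the frame of stand_mouth below -0.032 m and angle between driver's own z axis and vertical below 0.1 rad and linear speed of driver below 0.02 m/s); the robot touches nothing.
It fails at once if the driver presses too hard on the screw or the board: over 50 N, counted over all contacts (about 30 N of push, as the slot's two flanks wedge) (contact force between driver and board above 50 N).
It fails at once if the robot itself touches the screws or the board (contact force between any of the fingers, the arm and board above 1 N).
It fails at once if a cup, the spoon or the tea tin is shifted by more than 2 cm (distance of any of tea_tin, espresso_a, espresso_b, spoon_0 from where it was at the start of the episode above 0.02 m).
It also fails if it takes over 72 s, if anything falls off the work surface, if the arm or the gripper's body presses on something with over 40 N, if the wrist force passes 120 N, or if a joint passes its speed limit or range.

## Robot

A 6-joint arm with a two-finger parallel gripper is mounted at the origin on a cart in front of the work surface, level with it; the furniture and walls round the work are solid. World frame = base frame: x ahead of the robot, y to its left, z up, the work surface at z = 0. Lengths are in m, angles in rad, forces in N, time in s.
With the tool pointing down it reaches from about 0.375 to 0.9 m from the base axis. Payload 3.1 kg.
Tool frame: the origin (TCP) lies at the very end of the fingers, on their centre line; the grasp point (between the pads) lies 19 mm behind it; z points along the fingers, y is the direction in which the jaws open and shut (so a half turn about z gives the same grasp; the last joint's range is limited). The gripper opens to 87 mm and grips with 3 to 60 N. Pads are 19 mm wide; open, the fingers measure 117 mm over their backs; the gripper's body (75 mm by 190 mm) begins 51 mm behind the grasp point.
Start: joints at [-1.514, 0.527, 1.433, -0, 1.181, -0.178], TCP at [0.146, -0.608, 0.223] pointing down, gripper open.
Joint ranges: [-3.08, 3.08], [-0.75, 2.2], [0.22, 2.44], [-1.43, 4.57], [0, 2.65], [-2.85, 2.85]. Speed limits (rad/s): [2.79, 2.79, 3.14, 3.14, 3.14, 3.14].

## Interface

Orientations are given as a unit quaternion [x, y, z, w].
In Python, from rig import robot, optics gives the robot as it stands.
- The arm moves only by the shell command python3 -m inch 'ROWS' [FORCE]. ROWS is JSON, a list of rows, each an object of numbers: "ax", "ay", "az": the turn, a rotation vector about the tool's x, y, z in rad; "dx", "dy", "dz": the shift along the tool's x, y, z in mm; "gripper": the opening in per cent of the stroke, from 0 (shut) to 100 (fully open). In form: [{"ax": .., "ay": .., "az": .., "dx": .., "dy": .., "dz": .., "gripper": ..}, ...]. A call has 1 to 8 rows; each row shifts and turns the commanded pose from where the row before left it, along the tool's axes as they then stand; what a row does not reach is not made up. A row lasts 1/10 s, in which the tool goes at most 50 mm and 8.59 degrees, less where a joint would pass 70% of its speed; a pose out of reach is approached as far as the arm can. A call with a gripper value outside its range is refused whole. The fingers move at their own pace and stop on an object; FORCE is the grip in N (left out, the last holds). Time passes only in rows, so rows that do not move let the fingers close. It gives the time, the measured TCP pose, the force and the opening at its end, in the units of the state.
- robot.get_obs(): the state, without advancing time (a new reading comes with each control period).
- optics.camera(name): name is "scene" or "top" or "wrist"; returns a dict with "img" (480x640x3 uint8, red, green, blue), "depth" (480x640 float32, m along the optical axis (not along the pixel's ray), 0 where there is no reading), "camera_matrix" (3x3 intrinsics, pixels), "k1" (the pictures are not rectified: a ray, as slopes to the right and down, at radius r is drawn at 1 + k1 r^2 times it, then the intrinsics apply), "position" and "attitude" of the camera in the world. Camera axes: x right, y up, looking along -z (the intrinsics and any distortion apply to the point x, -y, -z); pixel columns grow to the right and rows downward; lengths in m; the calibration is good to about 2 mm. A picture is of the moment at which its call begins.
- robot.hand_in(): hands the job in, once; it reports no verdict.
The state is a dict: "time": time; "q": joint angles; "joint_velocities": joint speeds; "joint_torque": joint torques, N m; "position": TCP position; "tool_rot": TCP orientation; "ft_force": force on the tool from outside, world axes, zero at the start; "moment": the same for the moment, N m; "grip_width": finger opening in m.
Only numpy, scipy, OpenCV 4.12 (cv2) and the standard library are available. Lean on these libraries where they do the work, as an engineer would, in place of code of your own. Each camera call takes 0.05 s, during which the arm holds its last target.

## Working session

There is one attempt and no reset: what is moved stays moved. The work goes in short steps, Python scripts to look and compute and a shell command to move; the robot and the scene stay as the last step left them, time stands still between calls to the robot, and variables do not carry over. Pictures are saved under pics/ and viewed, and the job is handed in when it is done.

```bash
ls; mkdir -p pics
python3 - <<'E'
from rig import robot, optics
import cv2
print(robot.get_obs())
for n in ["scene","top","wrist"]:
    c=optics.camera(n)
    cv2.imwrite(f"pics/{n}0.png",c["img"][:,:,::-1])
    print(n,c["camera_matrix"],c["k1"],c["position"],c["attitude"],(c["depth"]>0).mean())
E
```

```text
pics
{'time': 0.0, 'q': array([-1.51349142e+00,  5.28471355e-01,  1.43389859e+00, -1.91620800e-05,
        1.18140307e+00, -1.78493238e-01]), 'joint_velocities': array([ 2.58282315e-04,  2.49563958e-03, -1.19759756e-03, -5.12155528e-04,
       -1.59203156e-04,  7.24460286e-05]), 'joint_torque': array([ 1.98719688e-03, -4.40034807e+01, -1.76587182e+01,  6.32044114e-02,
        5.81334683e-02, -1.71508950e-04]), 'position': array([ 0.14599658, -0.60695285,  0.22156964]), 'tool_rot': array([ 9.93056932e-01,  1.17629676e-01,  5.71745742e-05, -1.08871592e-03]), 'ft_force': array([ 0.2687457 , -0.53225189,  0.09059649]), 'moment': array([ 0.03481866,  0.00603119, -0.00612269]), 'grip_width': 0.08724186123269603}
scene [[586.71378358   0.         312.56641272]
 [  0.         586.71378358 237.66991095]
 [  0.           0.           1.        ]] -0.13646034263402215 [-0.42580247  1.28232689  0.98066511] [-0.1484949   0.48234155  0.81759672 -0.27718495] 0.9817415364583333
top [[568.86540737   0.         309.4327278 ]
 [  0.         568.86540737 235.3826588 ]
 [  0.           0.           1.        ]] -0.07409921607772149 [0.25692931 0.00975172 1.73281627] [ 0.04392682 -0.05966693 -0.69681684  0.71341193] 0.9961165364583333
wrist [[373.42380459   0.         317.06529787]
 [  0.         373.42380459 242.89849954]
 [  0.           0.           1.        ]] -0.076830331909066 [ 0.21545321 -0.59047765  0.38424932] [-0.10389626  0.08318173 -0.61311707  0.77870009] 0.99615234375
```

View pics/scene0.png

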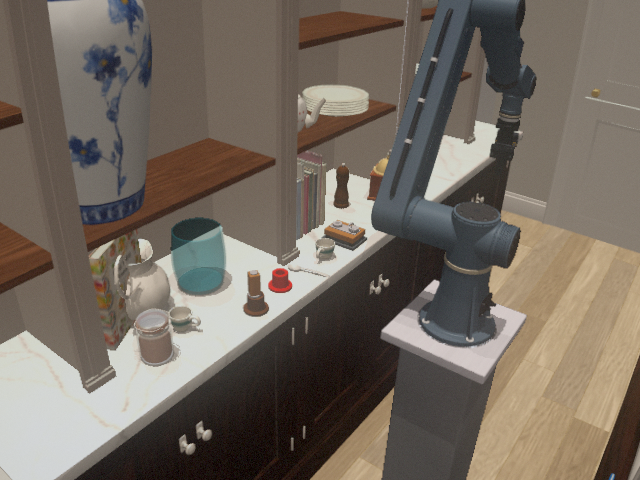

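View pics/top0.png

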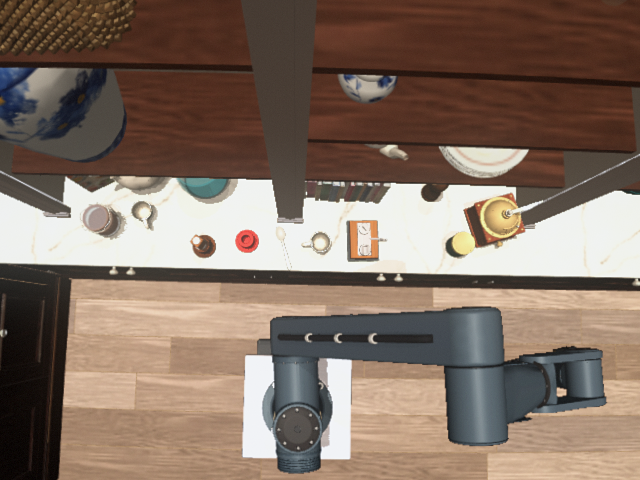

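View pics/wrist0.png

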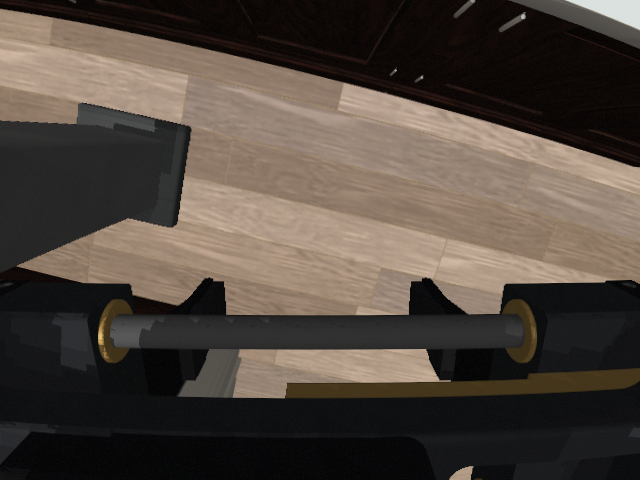

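The scene view shows the driver in its brown stand at about (255,300), the red decoy at (280,281) and the board at (345,234). In the top view they are at (203,244), (247,241) and (363,240). Cup a is at (320,242), the spoon at (283,247) and the post at (290,215).

```bash
cat > h.py <<'E'
import numpy as np, cv2
from scipy.spatial.transform import Rotation as R
from rig import robot, optics
D=np.diag([1,-1,-1.])
def cam(n): 
    c=optics.camera(n); c["dist"]=np.array([c["k1"],0,0,0.]); c["R"]=R.from_quat(c["attitude"]).as_matrix(); return c
def rays(c,uv):
    p=cv2.undistortPoints(np.array(uv,float).reshape(-1,1,2),c["camera_matrix"],c["dist"]).reshape(-1,2)
    return np.c_[p,np.ones(len(p))]@D@c["R"].T
def plane(c,uv,z):
    r=rays(c,uv); return c["position"]+r*((z-c["position"][2])/r[:,2])[:,None]
def cloud(c,uv):
    uv=np.array(uv).reshape(-1,2); d=c["depth"][uv[:,1].astype(int),uv[:,0].astype(int)]
    return c["position"]+rays(c,uv)*d[:,None]
def full(c):
    g=np.mgrid[0:480,0:640]; uv=np.c_[g[1].ravel(),g[0].ravel()]
    return cloud(c,uv).reshape(480,640,3)
def proj(c,P):
    P=(np.array(P).reshape(-1,3)-c["position"])@c["R"]@D
    return cv2.projectPoints(P,np.zeros(3),np.zeros(3),c["camera_matrix"],c["dist"])[0].reshape(-1,2)
def save(name,img,box=None,s=1):
    if box: img=img[box[1]:box[3],box[0]:box[2]]
    cv2.imwrite("pics/"+name+".png",cv2.resize(img[:,:,::-1],None,fx=s,fy=s,interpolation=cv2.INTER_CUBIC))
def state():
    o=robot.get_obs(); T=R.from_quat(o["tool_rot"]).as_matrix()
    print("t",round(o["time"],2),"p",o["position"].round(4),"x",T[:,0].round(3),"z",T[:,2].round(3),"F",o["ft_force"].round(1),"M",o["moment"].round(2),"g",round(o["grip_width"],4),"q",o["q"].round(3))
    return o,T
E
python3 - <<'E'
from h import *
c=cam("top"); P=full(c)
save("topc",c["img"],(90,170,490,290),2)
s=cam("scene");save("scenec",s["img"],(220,200,400,330),4)
for n,uv in dict(driver=(203,240),red=(247,241),board=(363,240),cupa=(320,242),spoon=(283,247),tin=(460,244),cupb=(144,212),counter=(420,250)).items():
    print(n,P[uv[1],uv[0]].round(3),plane(c,uv,0.05).round(3))
m=P[...,2]
for (u0,v0,u1,v1,n) in [(185,228,222,260,"driver"),(232,225,262,255,"red"),(345,215,395,265,"board")]:
    sub=P[v0:v1,u0:u1].reshape(-1,3); print(n,[round(x,3) for x in np.percentile(sub[:,2],[2,50,90,98])])
E
```

```text
driver [0.474 0.28  0.123] [[0.484 0.292 0.05 ]]
red [0.49  0.164 0.008] [[0.484 0.161 0.05 ]]
board [ 0.497 -0.187  0.044] [[ 0.496 -0.186  0.05 ]]
cupa [ 0.493 -0.059  0.007] [[ 0.487 -0.057  0.05 ]]
spoon [0.474 0.054 0.007] [[0.469 0.053 0.05 ]]
tin [ 0.486 -0.47   0.086] [[ 0.491 -0.48   0.05 ]]
cupb [0.573 0.487 0.004] [[0.564 0.474 0.05 ]]
counter [ 0.476 -0.369 -0.   ] [[ 0.47  -0.358  0.05 ]]
driver [np.float64(-0.008), np.float64(0.003), np.float64(0.107), np.float64(0.126)]
red [np.float64(-0.008), np.float64(0.004), np.float64(0.048), np.float64(0.054)]
board [np.float64(-0.008), np.float64(0.008), np.float64(0.049), np.float64(0.059)]
```

View pics/topc.png

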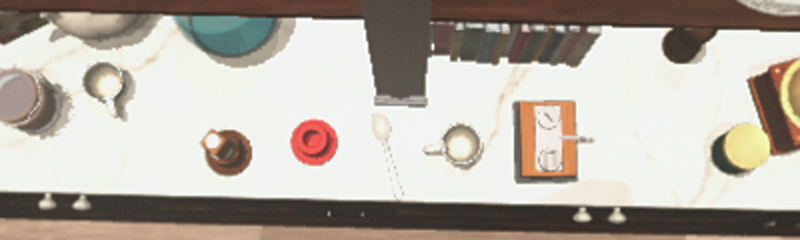

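View pics/scenec.png

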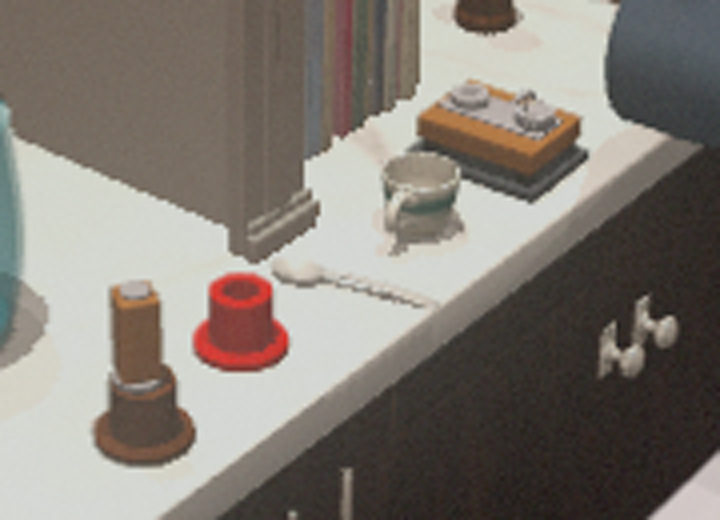

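```bash
python3 -m inch '[{"dx":30,"dy":-28},{"dx":30,"dy":-28},{"dx":30,"dy":-28},{"dx":30,"dy":-28},{"dx":30,"dy":-28},{"dx":30,"dy":-28},{"dx":30,"dy":-28},{"dx":30,"dy":-28}]'
python3 -m inch '[{"dx":30,"dy":-28},{"dx":30,"dy":-28},{"dx":30,"dy":-28},{"dx":30,"dy":-28},{"dx":0},{"dx":0}]'
python3 - <<'E'
from h import *
state(); c=cam("wrist"); save("w1",c["img"]); print(-c["R"][:,2],c["position"]); print(proj(c,[[0.497,-.187,.05]]))
E
```

```text
t 0.25 p [ 0.146  -0.6074  0.2221] x [0.972 0.234 0.   ] z [-0.     0.001 -1.   ] F [-0.9 -0.1  0.2] M [ 0.04 -0.01  0.02] g 0.0873 q [-1.514  0.528  1.433 -0.     1.181 -0.178]
[-0.25689201 -0.06069748 -0.96453217] [ 0.21546365 -0.59064987  0.3846415 ]
[[  24.04900076 -155.84745611]]invalid input
invalid input
```

View pics/w1.png

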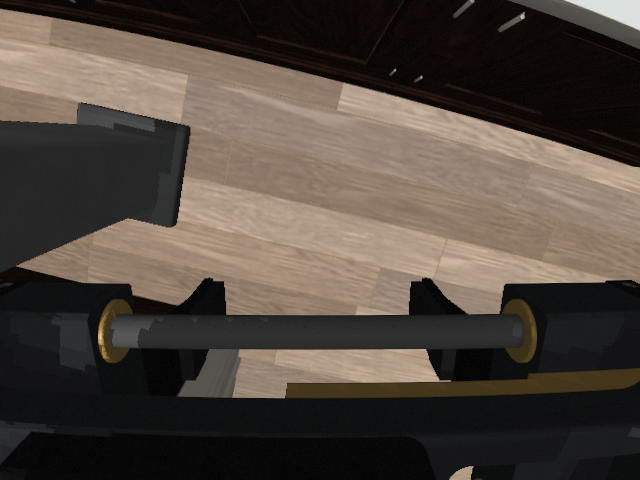

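```bash
python3 -m inch '[{"ax":0,"ay":0,"az":0,"dx":30,"dy":-28,"dz":0,"gripper":100},{"ax":0,"ay":0,"az":0,"dx":30,"dy":-28,"dz":0,"gripper":100},{"ax":0,"ay":0,"az":0,"dx":30,"dy":-28,"dz":0,"gripper":100},{"ax":0,"ay":0,"az":0,"dx":30,"dy":-28,"dz":0,"gripper":100},{"ax":0,"ay":0,"az":0,"dx":30,"dy":-28,"dz":0,"gripper":100},{"ax":0,"ay":0,"az":0,"dx":30,"dy":-28,"dz":0,"gripper":100},{"ax":0,"ay":0,"az":0,"dx":30,"dy":-28,"dz":0,"gripper":100},{"ax":0,"ay":0,"az":0,"dx":30,"dy":-28,"dz":0,"gripper":100}]'
python3 -m inch '[{"ax":0,"ay":0,"az":0.1,"dx":30,"dy":-28,"dz":0,"gripper":100},{"ax":0,"ay":0,"az":0.1,"dx":30,"dy":-28,"dz":0,"gripper":100},{"ax":0,"ay":0,"az":0,"dx":30,"dy":-28,"dz":0,"gripper":100},{"ax":0,"ay":0,"az":0,"dx":10,"dy":-28,"dz":0,"gripper":100},{"ax":0,"ay":0,"az":0,"dx":0,"dy":0,"dz":0,"gripper":100}]'
python3 - <<'E'
from h import *
state(); c=cam("wrist"); save("w2",c["img"]); print(proj(c,[[0.497,-.187,.05]]))
E
```

```text
time: 1.1
position: [0.3278, -0.3325, 0.2228]
tool_rot: [0.993, 0.117, 0.0, 0.0]
ft_force: [0.4, 0.0, 0.2]
grip_width: 0.0869
time: 1.6
position: [0.414, -0.2068, 0.2225]
tool_rot: [1.0, 0.02, -0.0, -0.001]
ft_force: [-0.1, 0.1, -0.9]
grip_width: 0.0869
t 1.6 p [ 0.414  -0.2068  0.2225] x [ 0.999  0.041 -0.001] z [-0.001  0.002 -1.   ] F [-0.1  0.1 -0.9] M [ 0.05  0.05 -0.02] g 0.0869 q [-7.060e-01  3.110e-01  1.825e+00  1.000e-03  1.008e+00  8.230e-01]
[[298.58405613 126.39955914]]
```

View pics/w2.png

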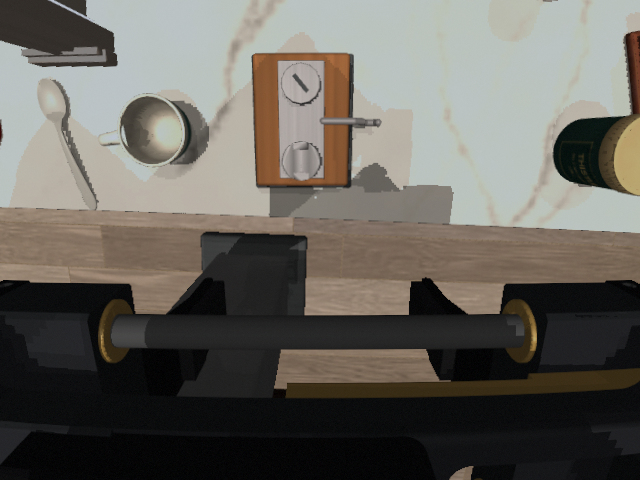

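```bash
python3 -m inch '[{"ax":0,"ay":0,"az":0.04,"dx":0,"dy":-10,"dz":40,"gripper":100},{"ax":0,"ay":0,"az":0,"dx":0,"dy":-5,"dz":40,"gripper":100},{"ax":0,"ay":0,"az":0,"dx":0,"dy":0,"dz":0,"gripper":100},{"ax":0,"ay":0,"az":0,"dx":0,"dy":0,"dz":0,"gripper":100}]'
python3 - <<'E'
from h import *
state(); c=cam("wrist"); np.savez("w3",**{k:v for k,v in c.items()}); P=full(c)
save("w3",c["img"],(190,20,410,240),3)
for uv in [(300,160)]: print(P[uv[1],uv[0]])
E
```

```text
time: 2.05
position: [0.4131, -0.1963, 0.1426]
tool_rot: [1.0, -0.003, -0.0, -0.0]
ft_force: [0.1, -0.4, 0.1]
grip_width: 0.0871
t 2.05 p [ 0.4131 -0.1963  0.1426] x [ 1.    -0.005 -0.001] z [-0.001  0.    -1.   ] F [ 0.1 -0.4  0.1] M [-0.    0.03  0.05] g 0.0871 q [-0.689  0.438  1.923 -0.     0.782  0.888]
[ 0.47255658 -0.18541864  0.05677256]
```

View pics/w3.png

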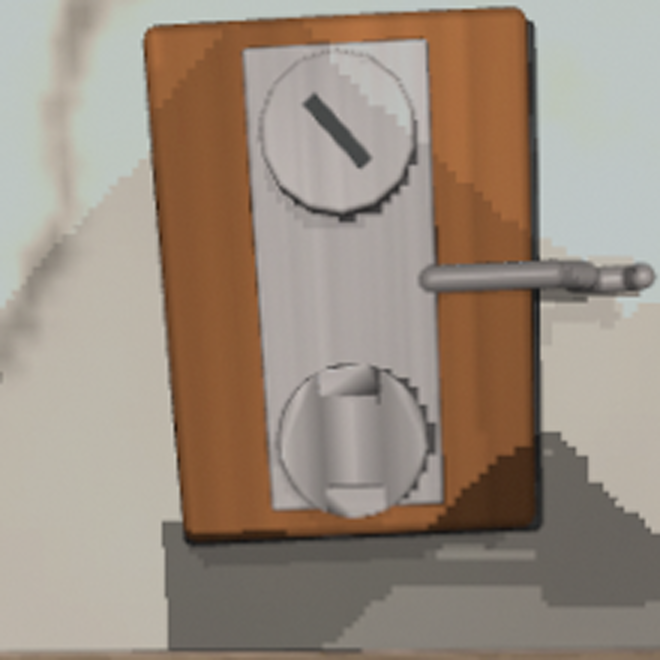

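Run:
```python
from h import *
from scipy.optimize import least_squares
c=dict(np.load("w3.npz")); P=full(c)
C=(307.5,166.5) 
g=[(u,v) for v in range(130,205) for u in range(270,345)]
Q=np.array([P[v,u] for u,v in g]); img=np.array([c["img"][v,u] for u,v in g])
z=Q[:,2]
print(np.percentile(z,[5,25,50,75,95,99]))
hi=Q[z>np.percentile(z,97)]
rim=np.median(hi[:,2]);print("rim",rim,hi[:,:2].min(0),hi[:,:2].max(0))
# rim top: points within 1.2mm of rim
for zr in (rim-.002,rim): print("circle centre by ray",plane(c,[[190+353/3,20+440/3]],zr))
c0=plane(c,[[190+353/3,20+440/3]],rim)[0]
for w in (0,.004,.008):
    row=[]
    for s in np.arange(-.016,.0161,.002):
        k=np.argmin((Q[:,0]-c0[0]-w)**2+(Q[:,1]-c0[1]-s)**2); row.append(round((Q[k,2]-rim)*1000,1))
    print(w,row)
# fit V : z=zb+|n.(p-c)| within flanks
def f(p):
    n=np.array([-np.sin(p[0]),np.cos(p[0])]); return n@(S[:,:2]-c0[:2]).T-p[1]
S=Q[np.hypot(Q[:,0]-c0[0],Q[:,1]-c0[1])<.0065]
r=least_squares(lambda p: p[2]+np.minimum(np.abs(f(p)),0.0065)-S[:,2],[0,0,rim-.0065],loss="soft_l1",f_scale=.001)
print(r.x, np.sqrt(np.mean((r.fun)**2)),len(S))
# edges of board strap for the direction
n=lambda a,b: np.degrees(np.arctan2(*(plane(c,[np.array(b)/3+[190,20]],.05)-plane(c,[np.array(a)/3+[190,20]],.05))[0,[1,0]]))
print("board left edge",n((188,535),(147,35)),"right",n((540,520),(523,15)))
print("strap", n((272,508),(245,48)), n((443,500),(427,40)))
print("slot edges",n((326,487),(319,392)),n((386,487),(379,400)))
```

```text
[0.00059722 0.0424697  0.04538288 0.05721555 0.05879228 0.05952413]
rim 0.05934530119523396 [ 0.45394895 -0.20560186] [ 0.48466605 -0.17515268]
circle centre by ray [[ 0.46826741 -0.19039234  0.0573453 ]]
circle centre by ray [[ 0.46839979 -0.19044378  0.0593453 ]]
0 [np.float64(-1.7), np.float64(-2.0), np.float64(-2.4), np.float64(-0.9), np.float64(-2.1), np.float64(-1.8), np.float64(-3.0), np.float64(-4.9), np.float64(-8.0), np.float64(-6.1), np.float64(-4.5), np.float64(-1.3), np.float64(-0.8), np.float64(-1.4), np.float64(-0.9), np.float64(-1.6), np.float64(-1.7)]
0.004 [np.float64(-14.0), np.float64(-0.4), np.float64(0.1), np.float64(-1.4), np.float64(-1.5), np.float64(-1.2), np.float64(-4.2), np.float64(-5.0), np.float64(-6.8), np.float64(-7.1), np.float64(-4.3), np.float64(0.6), np.float64(-0.6), np.float64(-1.1), np.float64(0.2), np.float64(-0.9), np.float64(-2.5)]
0.008 [np.float64(-13.9), np.float64(-1.5), np.float64(-1.9), np.float64(-1.0), np.float64(-0.5), np.float64(-1.8), np.float64(-2.6), np.float64(-3.9), np.float64(-7.5), np.float64(-5.2), np.float64(-4.9), np.float64(-2.6), np.float64(-1.6), np.float64(-1.3), np.float64(-0.9), np.float64(-0.8), np.float64(-14.7)]
[0.03437794 0.00015749 0.05168081] 0.0006847164003542264 309
board left edge 2.3423926008446134 right 3.3458306203156893
strap 1.927991316789823 2.3875490967622417
slot edges 3.315761064674914 4.414991356841714
```

```bash
python3 -m inch '[{"ax":0,"ay":0,"az":0,"dx":0,"dy":-10,"dz":-40,"gripper":100},{"ax":0,"ay":0,"az":0,"dx":0,"dy":-30,"dz":-40,"gripper":100},{"ax":0,"ay":0,"az":0,"dx":0,"dy":-40,"dz":0,"gripper":100},{"ax":0,"ay":0,"az":0,"dx":0,"dy":-40,"dz":0,"gripper":100},{"ax":0,"ay":0,"az":0,"dx":0,"dy":-40,"dz":0,"gripper":100},{"ax":0,"ay":0,"az":0,"dx":0,"dy":-40,"dz":0,"gripper":100},{"ax":0,"ay":0,"az":0,"dx":0,"dy":-40,"dz":0,"gripper":100},{"ax":0,"ay":0,"az":0,"dx":0,"dy":-40,"dz":0,"gripper":100}]'
python3 -m inch '[{"ax":0,"ay":0,"az":0,"dx":0,"dy":-40,"dz":0,"gripper":100},{"ax":0,"ay":0,"az":0,"dx":0,"dy":-40,"dz":0,"gripper":100},{"ax":0,"ay":0,"az":0,"dx":0,"dy":-40,"dz":0,"gripper":100},{"ax":0,"ay":0,"az":0,"dx":0,"dy":-40,"dz":0,"gripper":100},{"ax":0,"ay":0,"az":0,"dx":0,"dy":-40,"dz":0,"gripper":100},{"ax":0,"ay":0,"az":0,"dx":0,"dy":-30,"dz":0,"gripper":100},{"ax":0,"ay":0,"az":0,"dx":0,"dy":0,"dz":0,"gripper":100}]'
python3 - <<'E'
from h import *
state(); c=cam("wrist"); np.savez("w4",**{k:v for k,v in c.items()})
save("w4",c["img"]); s=cam("scene"); save("s4",s["img"],(200,230,320,340),5);np.savez("s4",**{k:v for k,v in s.items()})
E
```

```text
time: 2.9
position: [0.416, 0.0855, 0.2252]
tool_rot: [1.0, -0.003, 0.003, 0.0]
ft_force: [0.8, 1.3, -0.5]
grip_width: 0.0868
time: 3.6
position: [0.4174, 0.3182, 0.2255]
tool_rot: [1.0, -0.0, 0.003, -0.002]
ft_force: [0.4, -0.1, 0.3]
grip_width: 0.0873
t 3.6 p [0.4174 0.3182 0.2255] x [ 1.    -0.001  0.007] z [ 0.007  0.004 -1.   ] F [ 0.4 -0.1  0.3] M [0.02 0.02 0.04] g 0.0873 q [4.380e-01 3.860e-01 1.685e+00 1.000e-03 1.063e+00 2.009e+00]
```

View pics/w4.png

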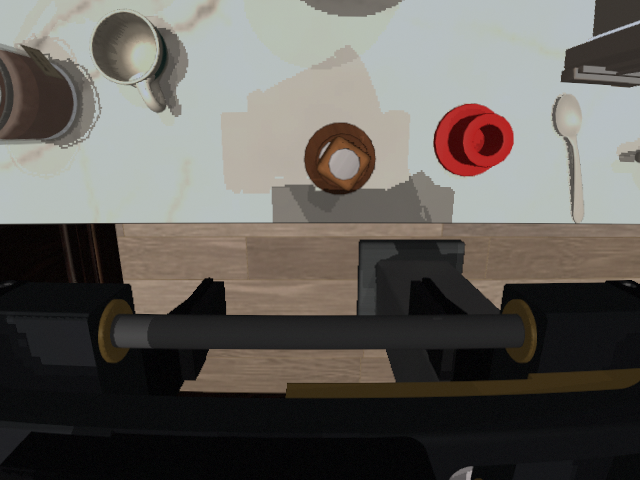

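View pics/s4.png

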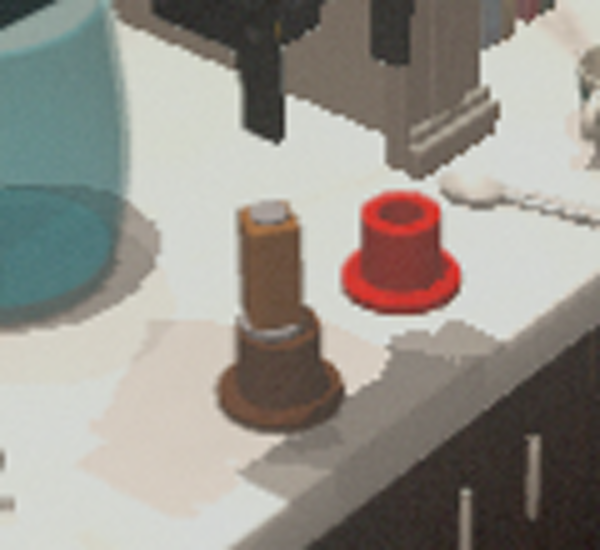

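Run:
```python
from h import *
c=dict(np.load("w4.npz")); P=full(c)
save("w4c",c["img"],(295,110,385,200),8)
Q=P[115:200,300:382].reshape(-1,3)
t=Q[(Q[:,2]>.112)&(Q[:,2]<.14)]; print(len(t),t.mean(0),np.median(t[:,2]))
uv=np.argwhere(P[110:205,295:390,2]>.112)[:,::-1]+[295,110]
w=plane(c,uv,.1225)[:,:2].astype(np.float32); r=cv2.minAreaRect(w*1000); print("top rect",r)
# foot z~.008-.012: mask brown
hsv=cv2.cvtColor(c["img"],cv2.COLOR_RGB2HSV); m=((hsv[...,1]>90)&((hsv[...,0]<25)|(hsv[...,0]>172))).astype(np.uint8)
m[:, :290]=0; m[:,395:]=0; m[:105]=0; m[210:]=0
cn=max(cv2.findContours(m,0,1)[0],key=cv2.contourArea); print(cv2.boundingRect(cn))
for z in (0.0,.005,.01):
    w=plane(c,cn[:,0],z)[:,:2].astype(np.float32); print(z,cv2.minEnclosingCircle(w*1000), cv2.fitEllipse(w*1000))
```

```text
1750 [0.47452334 0.3003422  0.12312158] 0.12272065399727808
top rect ((475.87799072265625, 301.01495361328125), (55.95248031616211, 67.50306701660156), 4.859819412231445)
(305, 123, 70, 71)
0.0 ((472.8859558105469, 296.4145812988281), 36.00426483154297) ((472.8495788574219, 296.313720703125), (70.59001159667969, 70.92422485351562), 177.56417846679688)
0.005 ((473.07672119140625, 296.6853942871094), 35.540863037109375) ((473.0408020019531, 296.5858154296875), (69.68147277832031, 70.01139068603516), 177.56564331054688)
0.01 ((473.2674255371094, 296.9561767578125), 35.077484130859375) ((473.23199462890625, 296.85791015625), (68.77293395996094, 69.09854888916016), 177.56536865234375)
```

View pics/w4c.png

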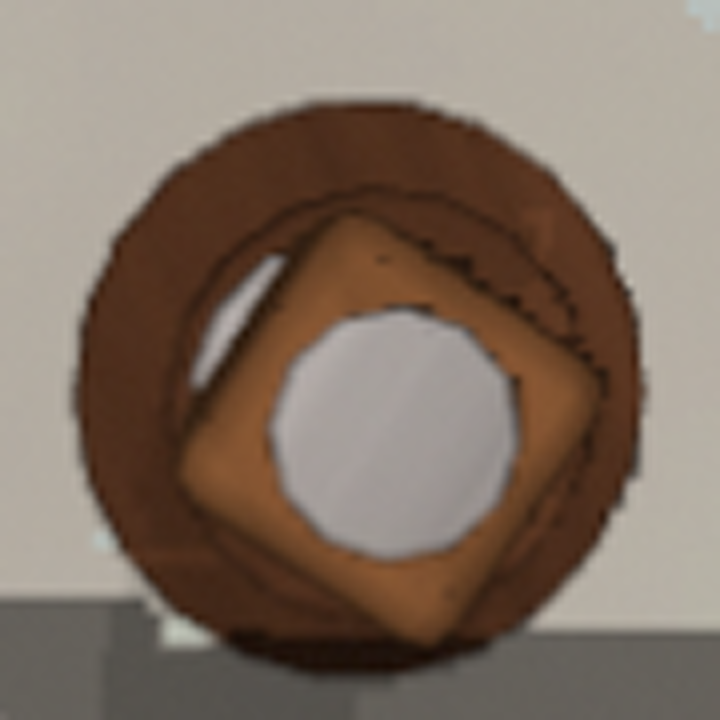

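Run:
```python
from h import *
c=dict(np.load("w4.npz"))
k=np.array([(350,212),(605,385),(425,645),(183,470),(396,432)])/8+[295,110]-0.5+0.06
w=plane(c,k,.122)[:,:2]; print(w.round(4)); print(w[:4].mean(0))
for i in range(4):
    d=w[(i+1)%4]-w[i]; print(np.linalg.norm(d),np.degrees(np.arctan2(d[1],d[0])))
```

```text
[[0.4929 0.3039]
 [0.4783 0.2814]
 [0.4555 0.2968]
 [0.4709 0.3183]
 [0.4742 0.2997]]
[0.47442488 0.30012076]
0.026822054066480902 -123.00988242757963
0.027482783385691437 146.10660637157886
0.026486270593517273 54.530026128711725
0.026342709175561124 -33.14816656337272
```

Run:
```python
from h import *
for n in ("top","scene"):
    c=cam(n); P=full(c).reshape(-1,3)
    m=(P[:,1]>.12)&(P[:,1]<.48)&(P[:,2]>.03)&(P[:,2]<.4)&(P[:,0]>.5)&(P[:,0]<.75)
    Q=P[m]
    for z in np.arange(.03,.4,.03):
        q=Q[(Q[:,2]>=z)&(Q[:,2]<z+.03)]
        if len(q): k=q[np.argsort(q[:,0])[:3]]; print(n,z.round(2),len(q),k[:,:2].round(3).tolist(), q[:,1].min().round(3))
```

```text
top 0.03 178 [[0.5, 0.147], [0.501, 0.174], [0.501, 0.176]] 0.146
top 0.06 163 [[0.544, 0.469], [0.59, 0.461], [0.608, 0.305]] 0.225
top 0.09 222 [[0.607, 0.299], [0.608, 0.308], [0.608, 0.3]] 0.226
top 0.12 165 [[0.61, 0.297], [0.61, 0.3], [0.61, 0.295]] 0.23
top 0.15 166 [[0.613, 0.299], [0.613, 0.288], [0.613, 0.306]] 0.24
top 0.18 56 [[0.615, 0.311], [0.616, 0.29], [0.617, 0.285]] 0.247
top 0.3 147 [[0.606, 0.228], [0.606, 0.195], [0.606, 0.187]] 0.122
top 0.33 7607 [[0.605, 0.123], [0.606, 0.216], [0.606, 0.186]] 0.12
top 0.36 105 [[0.662, 0.478], [0.663, 0.479], [0.665, 0.479]] 0.447
top 0.39 42 [[0.66, 0.478], [0.661, 0.477], [0.664, 0.477]] 0.445
scene 0.03 625 [[0.5, 0.145], [0.5, 0.15], [0.501, 0.158]] 0.145
scene 0.06 531 [[0.607, 0.323], [0.607, 0.315], [0.609, 0.304]] 0.253
scene 0.09 678 [[0.608, 0.306], [0.608, 0.31], [0.609, 0.291]] 0.23
scene 0.12 838 [[0.61, 0.288], [0.611, 0.306], [0.611, 0.318]] 0.226
scene 0.15 929 [[0.613, 0.305], [0.614, 0.297], [0.614, 0.309]] 0.229
scene 0.18 257 [[0.615, 0.298], [0.617, 0.303], [0.617, 0.304]] 0.23
scene 0.21 17 [[0.726, 0.48], [0.728, 0.478], [0.729, 0.479]] 0.47
scene 0.24 2 [[0.729, 0.479], [0.729, 0.479]] 0.479
scene 0.3 283 [[0.603, 0.31], [0.605, 0.337], [0.605, 0.413]] 0.16
scene 0.33 2927 [[0.603, 0.352], [0.603, 0.39], [0.603, 0.38]] 0.121
scene 0.36 3 [[0.668, 0.48], [0.67, 0.479], [0.671, 0.477]] 0.477
```

```bash
python3 -m inch '[{"ax":0,"ay":0,"az":0,"dx":30,"dy":10,"dz":0,"gripper":100},{"ax":0,"ay":0,"az":-0.14,"dx":26,"dy":9,"dz":0,"gripper":100},{"ax":0,"ay":0,"az":-0.14,"dx":0,"dy":0,"dz":0,"gripper":100},{"ax":0,"ay":0,"az":-0.14,"dx":0,"dy":0,"dz":0,"gripper":100},{"ax":0,"ay":0,"az":-0.14,"dx":0,"dy":0,"dz":0,"gripper":100},{"ax":0,"ay":0,"az":-0.14,"dx":0,"dy":0,"dz":0,"gripper":100},{"ax":0,"ay":0,"az":-0.14,"dx":0,"dy":0,"dz":0,"gripper":100},{"ax":0,"ay":0,"az":-0.14,"dx":0,"dy":0,"dz":0,"gripper":100}]'
python3 -m inch '[{"ax":0,"ay":0,"az":0,"dx":0,"dy":0,"dz":0,"gripper":100},{"ax":0,"ay":0,"az":0,"dx":0,"dy":0,"dz":0,"gripper":100}]'
cat >> h.py <<'E'
def go(P,heading=None):
    "errors in tool axes: shift mm to P and rotvec to upright at heading deg"
    o,T=state(); print("shift mm",((np.array(P)-o["position"])@T*1000).round(1))
    if heading is not None:
        h=np.radians(heading); W=np.array([[np.cos(h),np.sin(h),0],[np.sin(h),-np.cos(h),0],[0,0,-1]]).T
    else: W=T
    print("rot",R.from_matrix(T.T@W).as_rotvec().round(4), "heading",np.degrees(np.arctan2(T[1,0],T[0,0])).round(2))
E
python3 - <<'E'
from h import *
go([.4742,.299,.1425],56.5)
c=cam("wrist"); save("w5",c["img"])
E
```

```text
time: 4.6
position: [0.4717, 0.2937, 0.2231]
tool_rot: [0.883, 0.47, 0.0, 0.0]
ft_force: [-0.1, -0.0, 0.6]
grip_width: 0.087
time: 4.8
position: [0.4716, 0.2943, 0.223]
tool_rot: [0.884, 0.467, 0.0, 0.0]
ft_force: [0.2, 0.6, 0.3]
grip_width: 0.0872
t 4.8 p [0.4716 0.2943 0.223 ] x [0.564 0.826 0.   ] z [ 0.  0. -1.] F [0.2 0.6 0.3] M [-0.03 -0.06 -0.05] g 0.0872 q [ 0.357  0.434  1.607 -0.     1.1    0.957]
shift mm [ 5.3 -0.5 80.5]
rot [ 0.0003 -0.0002 -0.0149] heading 55.65
```

View pics/w5.png

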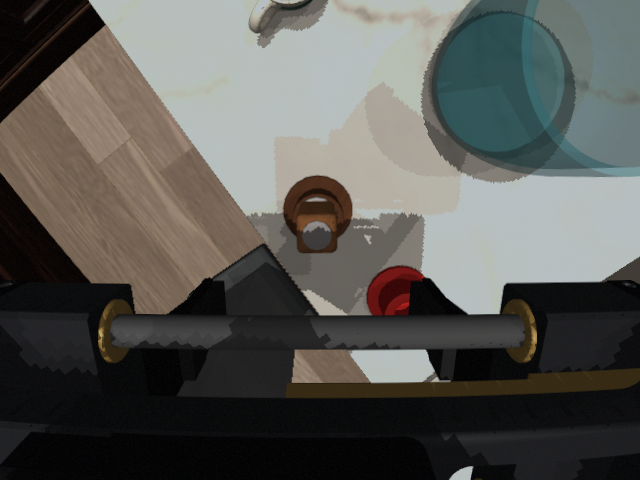

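Run:
```python
from h import *
c=cam("wrist"); save("w5c",c["img"],(275,170,365,260),8)
hsv=cv2.cvtColor(c["img"],cv2.COLOR_RGB2HSV); m=((hsv[...,1]>90)&((hsv[...,0]<25)|(hsv[...,0]>172))).astype(np.uint8)
m[:, :275]=0; m[:,358:]=0; m[:170]=0; m[232:]=0
cn=max(cv2.findContours(m,0,1)[0],key=cv2.contourArea)
w=plane(c,cn[:,0],.005)[:,:2].astype(np.float32)
print(cv2.boundingRect(cn),plane(c,[[317.5,237]],.1225))
o,T=state(); print("cap-tcp tool", ((plane(c,[[317.5,237]],.1225)-o["position"])@T*1000))
```

```text
(284, 176, 68, 56) [[0.47375579 0.29821175 0.1225    ]]
t 4.9 p [0.4715 0.2948 0.2228] x [0.563 0.826 0.   ] z [ 0.  0. -1.] F [ 0.2 -1.3  1.3] M [-0.01 -0.04 -0.01] g 0.0872 q [ 0.358  0.434  1.607 -0.     1.1    0.956]
cap-tcp tool [[  4.09977899  -0.11046256 100.30607667]]
```

View pics/w5c.png

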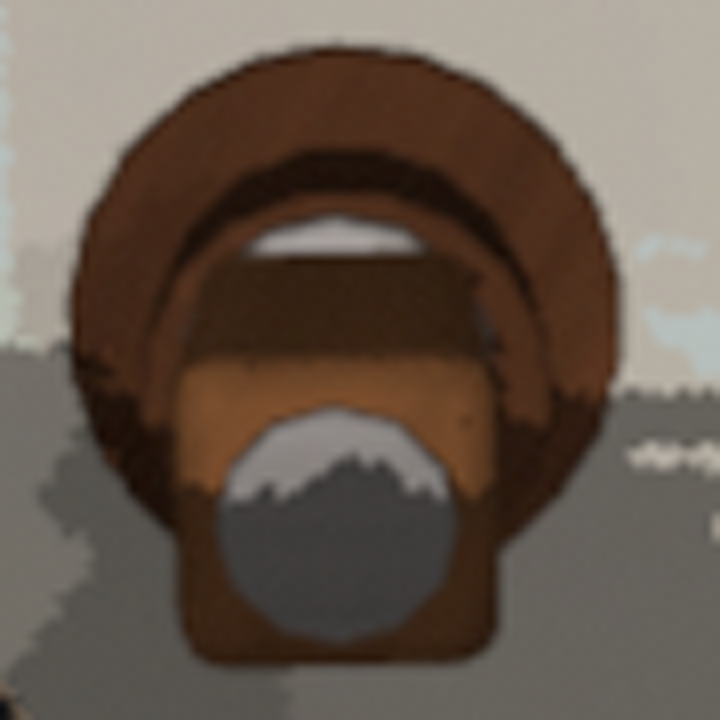

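```bash
python3 -m inch '[{"ax":0,"ay":0,"az":-0.007,"dx":4.5,"dy":0,"dz":20,"gripper":100},{"ax":0,"ay":0,"az":0,"dx":0,"dy":0,"dz":30,"gripper":100},{"ax":0,"ay":0,"az":0,"dx":0,"dy":0,"dz":30,"gripper":100},{"ax":0,"ay":0,"az":0,"dx":0,"dy":0,"dz":30,"gripper":100},{"ax":0,"ay":0,"az":0,"dx":0,"dy":0,"dz":25,"gripper":100},{"ax":0,"ay":0,"az":0,"dx":0,"dy":0,"dz":20,"gripper":100},{"ax":0,"ay":0,"az":0,"dx":0,"dy":0,"dz":0,"gripper":100},{"ax":0,"ay":0,"az":0,"dx":0,"dy":0,"dz":0,"gripper":100}]'
python3 - <<'E'
from h import *
go([.4740,.2985,.0675],56.5)
s=cam("scene"); save("s6",s["img"],(200,230,320,340),5)
E
```

```text
time: 5.7
position: [0.474, 0.2991, 0.0676]
tool_rot: [0.882, 0.471, -0.0, -0.0]
ft_force: [0.2, -0.2, 0.6]
grip_width: 0.0873
t 5.7 p [0.474  0.2991 0.0676] x [ 0.555  0.832 -0.   ] z [-0. -0. -1.] F [ 0.2 -0.2  0.6] M [-0.02 -0.09 -0.02] g 0.0873 q [ 0.363  0.667  1.718 -0.     0.757  0.952]
shift mm [-0.5  0.3  0.1]
rot [-0.0002  0.0002 -0.0043] heading 56.26
```

View pics/s6.png

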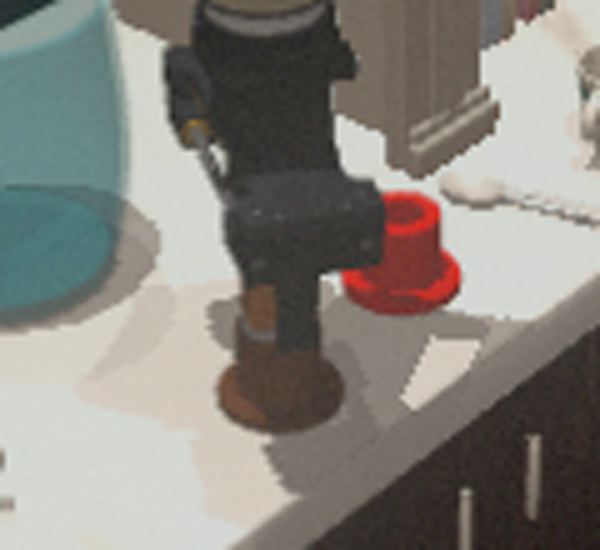

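```bash
python3 -m inch '[{"ax":0,"ay":0,"az":0,"dx":0,"dy":0,"dz":0,"gripper":30},{"ax":0,"ay":0,"az":0,"dx":0,"dy":0,"dz":0,"gripper":0},{"ax":0,"ay":0,"az":0,"dx":0,"dy":0,"dz":0,"gripper":0},{"ax":0,"ay":0,"az":0,"dx":0,"dy":0,"dz":0,"gripper":0},{"ax":0,"ay":0,"az":0,"dx":0,"dy":0,"dz":0,"gripper":0},{"ax":0,"ay":0,"az":0,"dx":0,"dy":0,"dz":0,"gripper":0},{"ax":0,"ay":0,"az":0,"dx":0,"dy":0,"dz":0,"gripper":0},{"ax":0,"ay":0,"az":0,"dx":0,"dy":0,"dz":0,"gripper":0}]' 60
python3 - <<'E'
from h import *
state()
E
```

```text
time: 6.55
position: [0.4738, 0.2991, 0.0675]
tool_rot: [0.882, 0.472, -0.0, -0.0]
ft_force: [-0.6, -0.4, 0.2]
grip_width: 0.031
t 6.55 p [0.4738 0.2991 0.0675] x [ 0.555  0.832 -0.   ] z [-0. -0. -1.] F [-0.6 -0.4  0.2] M [-0.06 -0.07  0.05] g 0.031 q [ 0.364  0.667  1.719 -0.     0.756  0.952]
```

```bash
python3 -m inch '[{"ax":0,"ay":0,"az":0,"dx":0,"dy":0,"dz":-15,"gripper":0},{"ax":0,"ay":0,"az":0,"dx":0,"dy":0,"dz":-25,"gripper":0},{"ax":0,"ay":0,"az":0,"dx":0,"dy":0,"dz":-25,"gripper":0},{"ax":0,"ay":0,"az":0,"dx":0,"dy":0,"dz":-25,"gripper":0},{"ax":0,"ay":0,"az":0,"dx":0,"dy":0,"dz":-20,"gripper":0},{"ax":0,"ay":0,"az":0,"dx":0,"dy":0,"dz":0,"gripper":0},{"ax":0,"ay":0,"az":0,"dx":0,"dy":0,"dz":0,"gripper":0}]'
python3 - <<'E'
from h import *
state()
s=cam("scene"); save("s7",s["img"],(200,220,300,320),6)
c=cam("wrist"); save("w7",c["img"])
E
```

```text
time: 7.25
position: [0.4734, 0.2989, 0.1771]
tool_rot: [0.882, 0.472, -0.0, -0.0]
ft_force: [-0.1, -0.6, -2.0]
grip_width: 0.0293
t 7.25 p [0.4734 0.2989 0.1771] x [ 0.555  0.832 -0.001] z [-0.001 -0.    -1.   ] F [-0.1 -0.6 -2. ] M [ 0.   -0.04  0.03] g 0.0293 q [0.364 0.499 1.644 0.    0.999 0.952]
```

View pics/s7.png

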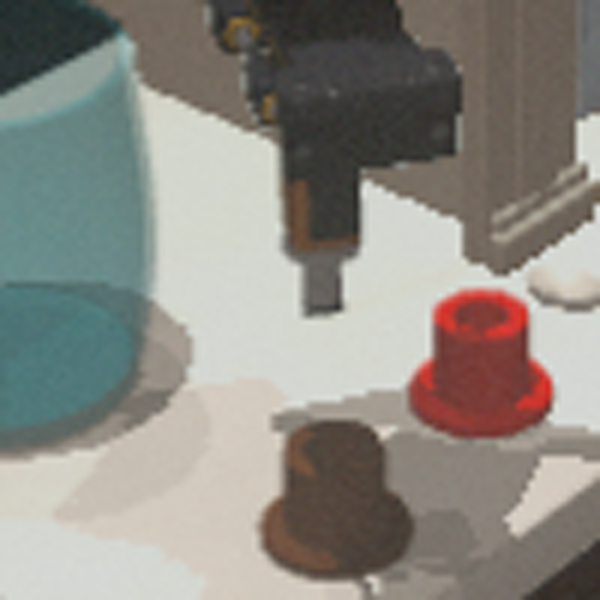

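View pics/w7.png

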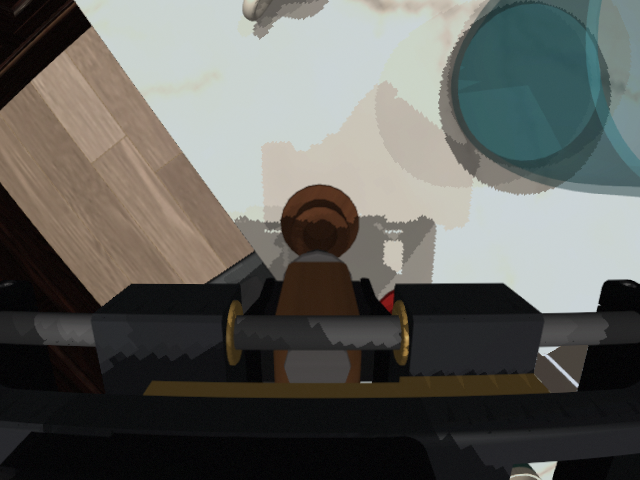

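Run:
```python
from h import *
s=cam("scene"); save("s7b",s["img"],(240,250,270,280),20)
o,T=state()
for d in (52,46,17): print(proj(s,o["position"]+[0,0,-(d+1)*.001]))
```

```text
t 7.4 p [0.4727 0.2987 0.1759] x [ 0.555  0.832 -0.003] z [-0.003 -0.001 -1.   ] F [ 0.1  0.2 -2.4] M [ 0.02 -0.01  0.04] g 0.0295 q [ 0.364  0.501  1.645 -0.     1.     0.952]
[[254.84078285 272.55702554]]
[[254.78480046 270.67588715]]
[[254.51352128 261.47984966]]
```

View pics/s7b.png

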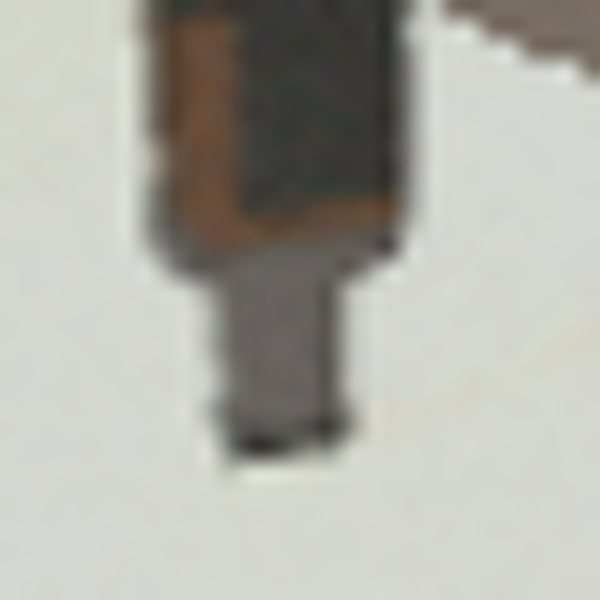

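```bash
python3 -m inch '[{"ax":0,"ay":0,"az":0,"dx":-16,"dy":-25,"dz":-2,"gripper":0},{"ax":0,"ay":0,"az":0,"dx":-16,"dy":-25,"dz":0,"gripper":0},{"ax":0,"ay":0,"az":-0.14,"dx":0,"dy":0,"dz":0,"gripper":0},{"ax":0,"ay":0,"az":-0.14,"dx":0,"dy":0,"dz":0,"gripper":0},{"ax":0,"ay":0,"az":-0.14,"dx":0,"dy":0,"dz":0,"gripper":0},{"ax":0,"ay":0,"az":-0.14,"dx":0,"dy":0,"dz":0,"gripper":0},{"ax":0,"ay":0,"az":-0.14,"dx":0,"dy":0,"dz":0,"gripper":0},{"ax":0,"ay":0,"az":-0.14,"dx":0,"dy":0,"dz":0,"gripper":0}]'
python3 -m inch '[{"ax":0,"ay":0,"az":-0.14,"dx":0,"dy":0,"dz":0,"gripper":0},{"ax":0,"ay":0,"az":-0.14,"dx":0,"dy":0,"dz":0,"gripper":0},{"ax":0,"ay":0,"az":-0.14,"dx":0,"dy":0,"dz":0,"gripper":0},{"ax":0,"ay":0,"az":0,"dx":0,"dy":0,"dz":0,"gripper":0},{"ax":0,"ay":0,"az":0,"dx":0,"dy":0,"dz":0,"gripper":0}]'
python3 - <<'E'
from h import *
s=cam("scene"); 
o,T=state()
u=proj(s,o["position"]+[0,0,-.053])[0]; print(u)
x,y=int(u[0]),int(u[1]);save("s8",s["img"],(x-20,y-25,x+20,y+15),15)
E
```

```text
time: 8.2
position: [0.4138, 0.2999, 0.1783]
tool_rot: [0.61, 0.792, -0.001, -0.001]
ft_force: [-0.4, 0.3, -1.0]
grip_width: 0.0297
time: 8.7
position: [0.4141, 0.3, 0.1787]
tool_rot: [0.436, 0.9, -0.001, -0.001]
ft_force: [-0.1, -0.4, -2.3]
grip_width: 0.0298
t 8.75 p [0.4142 0.3001 0.1789] x [-0.621  0.784  0.   ] z [-0.001 -0.001 -1.   ] F [ 0.1 -0.3 -1.7] M [ 0.03 -0.12 -0.02] g 0.0295 q [ 0.408  0.438  1.76   0.     0.945 -0.261]
[271.16249575 279.41573728]
```

View pics/s8.png

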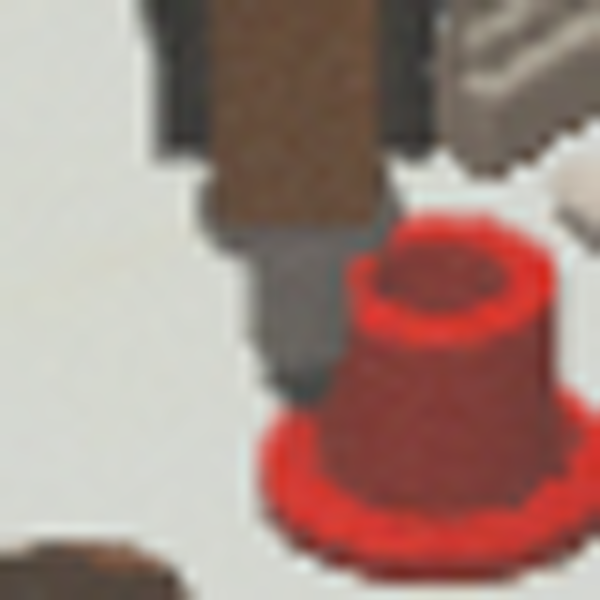

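```bash
python3 -m inch '[{"ax":0,"ay":0,"az":-0.135,"dx":0,"dy":0,"dz":0,"gripper":0},{"ax":0,"ay":0,"az":-0.135,"dx":0,"dy":0,"dz":0,"gripper":0},{"ax":0,"ay":0,"az":-0.135,"dx":0,"dy":0,"dz":0,"gripper":0},{"ax":0,"ay":0,"az":-0.135,"dx":0,"dy":0,"dz":0,"gripper":0},{"ax":0,"ay":0,"az":-0.135,"dx":0,"dy":0,"dz":0,"gripper":0},{"ax":0,"ay":0,"az":-0.135,"dx":0,"dy":0,"dz":0,"gripper":0},{"ax":0,"ay":0,"az":-0.135,"dx":0,"dy":0,"dz":0,"gripper":0},{"ax":0,"ay":0,"az":0,"dx":0,"dy":0,"dz":0,"gripper":0}]'
python3 -m inch '[{"ax":0,"ay":0,"az":0,"dx":0,"dy":-40,"dz":0,"gripper":0},{"ax":0,"ay":0,"az":0,"dx":0,"dy":-40,"dz":0,"gripper":0},{"ax":0,"ay":0,"az":0,"dx":0,"dy":-40,"dz":0,"gripper":0},{"ax":0,"ay":0,"az":0,"dx":0,"dy":0,"dz":0,"gripper":0}]'
python3 - <<'E'
from h import *
go([.414,-.19,.18],182.5)
E
```

```text
time: 9.55
position: [0.4144, 0.3002, 0.1794]
tool_rot: [-0.022, 1.0, -0.0, -0.0]
ft_force: [0.2, -0.0, -1.6]
grip_width: 0.0298
time: 9.95
position: [0.4199, 0.1768, 0.1794]
tool_rot: [-0.019, 1.0, -0.001, -0.001]
ft_force: [0.2, 0.1, -3.1]
grip_width: 0.0295
t 9.95 p [0.4199 0.1768 0.1794] x [-0.999 -0.037  0.001] z [-0.001 -0.002 -1.   ] F [ 0.2  0.1 -3.1] M [ 0.11 -0.14 -0.05] g 0.0295 q [ 0.153  0.371  1.89  -0.002  0.882 -1.454]
shift mm [  19.6 -366.3   -0. ]
rot [-0.0015 -0.0013 -0.0064] heading -177.87
```

```bash
python3 -m inch '[{"ax":0,"ay":0,"az":0,"dx":2,"dy":-40,"dz":0,"gripper":0},{"ax":0,"ay":0,"az":0,"dx":2,"dy":-40,"dz":0,"gripper":0},{"ax":0,"ay":0,"az":0,"dx":2,"dy":-40,"dz":0,"gripper":0},{"ax":0,"ay":0,"az":0,"dx":2,"dy":-40,"dz":0,"gripper":0},{"ax":0,"ay":0,"az":0,"dx":2,"dy":-40,"dz":0,"gripper":0},{"ax":0,"ay":0,"az":0,"dx":2,"dy":-40,"dz":0,"gripper":0},{"ax":0,"ay":0,"az":0,"dx":2,"dy":-40,"dz":0,"gripper":0},{"ax":0,"ay":0,"az":0,"dx":2,"dy":-40,"dz":0,"gripper":0}]'
python3 -m inch '[{"ax":0,"ay":0,"az":0,"dx":2,"dy":-30,"dz":0,"gripper":0},{"ax":0,"ay":0,"az":0,"dx":0,"dy":-16,"dz":0,"gripper":0},{"ax":0,"ay":0,"az":0,"dx":0,"dy":0,"dz":0,"gripper":0},{"ax":0,"ay":0,"az":0,"dx":0,"dy":0,"dz":0,"gripper":0},{"ax":0,"ay":0,"az":0,"dx":0,"dy":0,"dz":0,"gripper":0}]'
python3 - <<'E'
from h import *
go([.4690,-.190,.15],182.5)
c=cam("wrist"); save("w9",c["img"])
s=cam("scene"); 
print(proj(s,[.469,-.19,.057])); save("s9",s["img"],(290,160,410,260),6)
E
```

```text
time: 10.75
position: [0.4192, -0.1413, 0.1797]
tool_rot: [-0.021, 1.0, 0.0, 0.0]
ft_force: [1.0, 0.4, -1.1]
grip_width: 0.03
time: 11.25
position: [0.4185, -0.184, 0.1793]
tool_rot: [-0.024, 1.0, 0.001, -0.001]
ft_force: [1.2, -0.3, -1.4]
grip_width: 0.0295
t 11.25 p [ 0.4185 -0.184   0.1793] x [-0.999 -0.047  0.001] z [-0.001  0.002 -1.   ] F [ 1.2 -0.3 -1.4] M [ 0.09 -0.11 -0.02] g 0.0295 q [-6.600e-01  3.730e-01  1.887e+00  1.000e-03  8.840e-01 -2.278e+00]
shift mm [-50.2  -8.4  29.3]
rot [ 0.0017 -0.0011  0.0035] heading -177.3
[[353.97353956 227.49461039]]
```

View pics/w9.png

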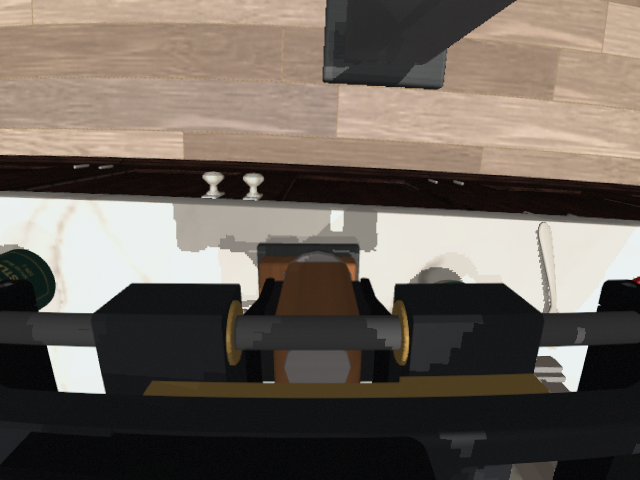

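View pics/s9.png

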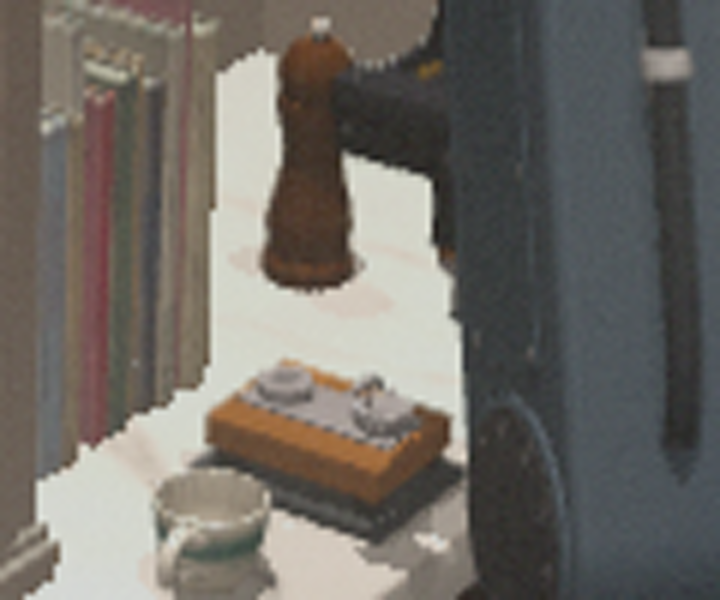

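```bash
python3 -m inch '[{"ax":0,"ay":0,"az":0.004,"dx":-25,"dy":-4,"dz":0,"gripper":0},{"ax":0,"ay":0,"az":0,"dx":-25,"dy":-4,"dz":20,"gripper":0},{"ax":0,"ay":0,"az":0,"dx":0,"dy":0,"dz":20,"gripper":0},{"ax":0,"ay":0,"az":0,"dx":0,"dy":0,"dz":15,"gripper":0},{"ax":0,"ay":0,"az":0,"dx":0,"dy":0,"dz":0,"gripper":0},{"ax":0,"ay":0,"az":0,"dx":0,"dy":0,"dz":0,"gripper":0},{"ax":0,"ay":0,"az":0,"dx":0,"dy":0,"dz":0,"gripper":0}]'
python3 - <<'E'
from h import *
go([.4690,-.190,.119],182.5)
c=cam("wrist"); save("w10",c["img"],(230,190,410,390),3)
s=cam("scene"); save("s10",s["img"],(310,190,390,260),8)
o,T=state()
uv=proj(c,[o["position"]+T@[0,0,.053],o["position"]+T@[.00825,0,.053],o["position"]+T@[0,0,-.0545]])
print(uv, (uv-[230,190])*3)
E
```

```text
time: 12.05
position: [0.4698, -0.1918, 0.1254]
tool_rot: [-0.021, 1.0, -0.0, 0.001]
ft_force: [0.2, -0.2, -1.2]
grip_width: 0.0295
t 12.05 p [ 0.4698 -0.1918  0.1254] x [-0.999 -0.043 -0.001] z [ 0.001 -0.001 -1.   ] F [ 0.2 -0.2 -1.2] M [ 0.07 -0.1   0.01] g 0.0295 q [-0.608  0.519  1.818  0.     0.803 -2.222]
shift mm [0.7 1.9 6.4]
rot [-0.001   0.0013 -0.001 ] heading -177.56
t 12.15 p [ 0.4698 -0.1921  0.1255] x [-0.999 -0.042 -0.002] z [ 0.002 -0.001 -1.   ] F [-0.2 -0.1 -2. ] M [ 0.1  -0.17  0.01] g 0.0296 q [-0.609  0.519  1.818  0.     0.802 -2.222]
[[316.41523173 264.93447655]
 [316.4234844  251.93966136]
 [316.04175663 368.2843439 ]] [[259.2456952  224.80342966]
 [259.27045319 185.81898407]
 [258.1252699  534.85303171]]
```

View pics/w10.png

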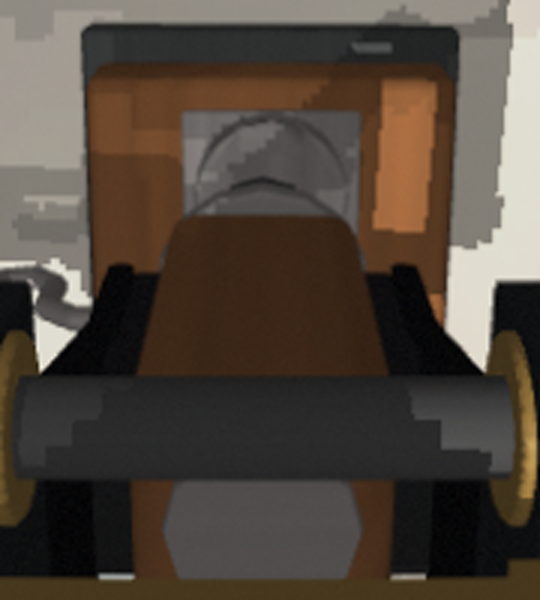

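View pics/s10.png

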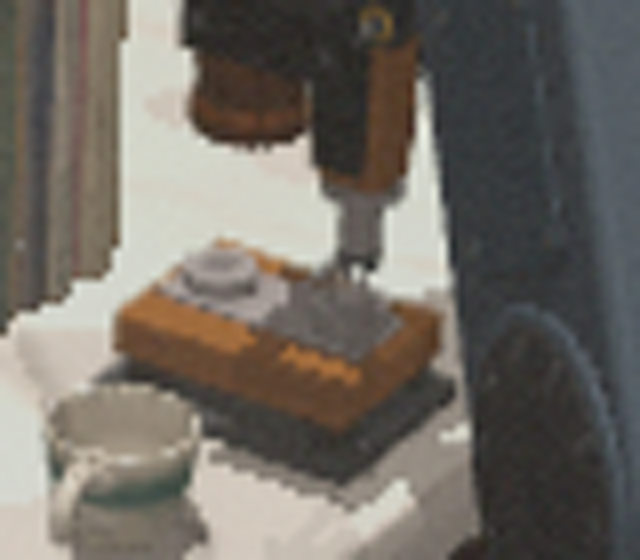

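Run:
```python
from h import *
c=cam("wrist"); np.savez("w10",**c)
im=c["img"][220:270,280:360].astype(float); im=np.clip((im-30)*2.2,0,255).astype(np.uint8)
save("w10b",im,None,10)
o,T=state()
ctr=np.array([.469,-.190,.058])
a=np.linspace(0,2*np.pi,9)
print((proj(c,ctr+.0165*np.c_[np.cos(a),np.sin(a),0*a])-[280,220])*10)
s=np.array([-.999,-.044,0])
print("slot near end",(proj(c,[ctr+s*.010,ctr+s*.010+[0,.0065,0],ctr+s*.01-[0,.0065,0]])-[280,220])*10)
print("blade",(proj(c,[o["position"]+T@[.00825,0,.053]])-[280,220])*10)
```

```text
t 12.2 p [ 0.4697 -0.1921  0.1254] x [-0.999 -0.042 -0.001] z [ 0.002 -0.001 -1.   ] F [-0.2  0.2 -1.8] M [ 0.1  -0.15 -0.08] g 0.0297 q [-0.609  0.519  1.818  0.     0.802 -2.222]
[[391.25513608 603.63100238]
 [572.64992716 541.74137433]
 [657.74335002 374.97521865]
 [593.77019836 197.52592305]
 [414.45349093 116.18536282]
 [227.90586731 182.18644941]
 [147.11185516 353.85491945]
 [216.23745275 527.19470559]
 [391.25513608 603.63100238]]
slot near end [[402.86018627 214.9494977 ]
 [504.56805129 219.20614279]
 [301.08312021 210.69171514]]
blade [[368.34565462 316.97377677]]
```

View pics/w10b.png

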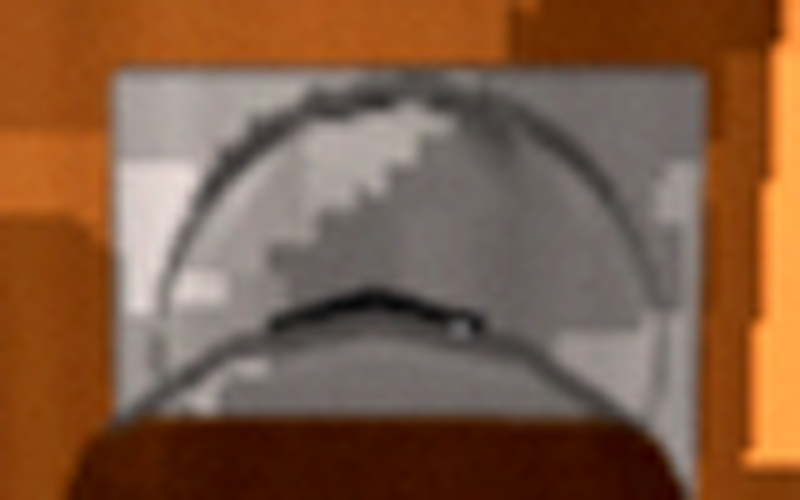

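Run:
```python
from h import *
c=dict(np.load("w10.npz")); o,T=state()
f=lambda x,y:[280+x/10-.45,220+y/10-.45]
rimpts=plane(c,[f(410,97),f(200,190),f(170,270),f(620,200),f(655,290),f(300,115),f(520,115)],.058)[:,:2]
A=np.c_[2*rimpts,np.ones(len(rimpts))]; s=np.linalg.lstsq(A,(rimpts**2).sum(1),rcond=None)[0]
print("circle",s[:2],np.sqrt(s[2]+s[:2]@s[:2]))
for z in (.0705,.0725,.0745):
    b=plane(c,[f(372,292)],z)[0]; print(z,"blade corner",b.round(4),"mid",(b-T[:,0]*.00825).round(4),"tool offs",((b-T[:,0]*.00825-o["position"])@T*1000).round(2))
print("near edge fixed R centre:",plane(c,[f(410,97)],.058)[0,0]+.0165)
```

```text
t 12.2 p [ 0.4697 -0.1921  0.1254] x [-0.999 -0.042 -0.001] z [ 0.002 -0.001 -1.   ] F [-0.2  0.2 -1.8] M [ 0.1  -0.15 -0.08] g 0.0297 q [-0.609  0.519  1.818  0.     0.802 -2.222]
circle [ 0.46678123 -0.19001344] 0.016140278859594955
0.0705 blade corner [ 0.4603 -0.1926  0.0705] mid [ 0.4685 -0.1923  0.0705] tool offs [ 1.290e+00 -5.000e-02  5.493e+01]
0.0725 blade corner [ 0.4597 -0.1926  0.0725] mid [ 0.4679 -0.1923  0.0725] tool offs [ 1.870e+00 -5.000e-02  5.293e+01]
0.0745 blade corner [ 0.4591 -0.1927  0.0745] mid [ 0.4673 -0.1923  0.0745] tool offs [ 2.450e+00 -5.000e-02  5.093e+01]
near edge fixed R centre: 0.46748465838210146
```

```bash
python3 -m inch '[{"ax":0,"ay":0,"az":0,"dx":0.6,"dy":2.2,"dz":4,"gripper":0},{"ax":0,"ay":0,"az":0,"dx":0,"dy":0,"dz":4,"gripper":0},{"ax":0,"ay":0,"az":0,"dx":0,"dy":0,"dz":3,"gripper":0},{"ax":0,"ay":0,"az":0,"dx":0,"dy":0,"dz":0,"gripper":0},{"ax":0,"ay":0,"az":0,"dx":0,"dy":0,"dz":0,"gripper":0},{"ax":0,"ay":0,"az":0,"dx":0,"dy":0,"dz":0,"gripper":0}]'
python3 - <<'E'
from h import *
state()
c=cam("wrist"); np.savez("w11",**c)
im=c["img"][220:270,280:360].astype(float); im=np.clip((im-30)*2.2,0,255).astype(np.uint8)
save("w11b",im,None,10)
E
```

```text
time: 12.8
position: [0.4687, -0.1898, 0.1135]
tool_rot: [-0.021, 1.0, -0.0, 0.0]
ft_force: [0.6, 0.1, -2.6]
grip_width: 0.0295
t 12.8 p [ 0.4687 -0.1898  0.1135] x [-0.999 -0.042 -0.   ] z [ 0. -0. -1.] F [ 0.6  0.1 -2.6] M [ 0.09 -0.13 -0.03] g 0.0295 q [-0.606  0.538  1.83   0.     0.773 -2.219]
```

View pics/w11b.png

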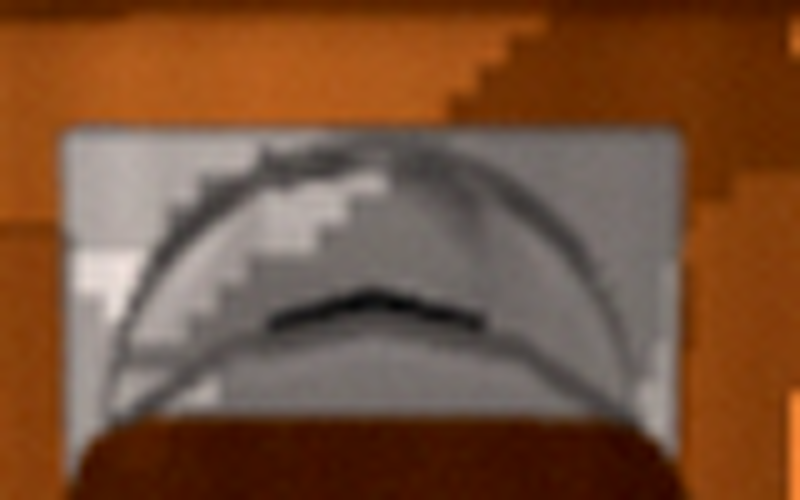

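```bash
python3 -m inch '[{"ax":0,"ay":0,"az":0,"dx":0,"dy":0,"dz":2,"gripper":0},{"ax":0,"ay":0,"az":0,"dx":0,"dy":0,"dz":2,"gripper":0},{"ax":0,"ay":0,"az":0,"dx":0,"dy":0,"dz":0,"gripper":0},{"ax":0,"ay":0,"az":0,"dx":0,"dy":0,"dz":0,"gripper":0}]'
python3 -m inch '[{"ax":0,"ay":0,"az":0,"dx":0,"dy":0,"dz":1,"gripper":0},{"ax":0,"ay":0,"az":0,"dx":0,"dy":0,"dz":1,"gripper":0},{"ax":0,"ay":0,"az":0,"dx":0,"dy":0,"dz":1,"gripper":0},{"ax":0,"ay":0,"az":0,"dx":0,"dy":0,"dz":0,"gripper":0},{"ax":0,"ay":0,"az":0,"dx":0,"dy":0,"dz":0,"gripper":0}]'
python3 - <<'E'
from h import *
state()
E
```

```text
time: 13.25
position: [0.4687, -0.1897, 0.1095]
tool_rot: [-0.021, 1.0, 0.0, 0.0]
ft_force: [1.6, -0.5, -1.7]
grip_width: 0.03
time: 13.75
position: [0.4687, -0.1898, 0.1065]
tool_rot: [-0.021, 1.0, -0.0, 0.0]
ft_force: [0.8, -0.3, -2.0]
grip_width: 0.0301
t 13.75 p [ 0.4687 -0.1898  0.1065] x [-0.999 -0.042 -0.   ] z [ 0. -0. -1.] F [ 0.8 -0.3 -2. ] M [ 0.08 -0.35  0.03] g 0.0301 q [-0.606  0.551  1.835  0.     0.755 -2.219]
```

```bash
python3 -m inch '[{"ax":0,"ay":0,"az":0,"dx":0,"dy":0,"dz":1,"gripper":0},{"ax":0,"ay":0,"az":0,"dx":0,"dy":0,"dz":1,"gripper":0},{"ax":0,"ay":0,"az":0,"dx":0,"dy":0,"dz":0,"gripper":0},{"ax":0,"ay":0,"az":0,"dx":0,"dy":0,"dz":0,"gripper":0}]'
python3 -m inch '[{"ax":0,"ay":0,"az":0,"dx":0,"dy":0,"dz":1,"gripper":0},{"ax":0,"ay":0,"az":0,"dx":0,"dy":0,"dz":0,"gripper":0},{"ax":0,"ay":0,"az":0,"dx":0,"dy":0,"dz":0,"gripper":0}]'
```

```text
time: 14.15
position: [0.4688, -0.1899, 0.1046]
tool_rot: [-0.021, 1.0, -0.0, 0.0]
ft_force: [1.4, 0.5, -2.4]
grip_width: 0.0298
time: 14.45
position: [0.4688, -0.19, 0.1038]
tool_rot: [-0.021, 1.0, -0.0, 0.0]
ft_force: [0.1, -1.2, 1.7]
grip_width: 0.03
```

Contact begins at TCP z of about 0.104, as predicted. I'll continue in small steps.

```bash
python3 -m inch '[{"ax":0,"ay":0,"az":0,"dx":0,"dy":0,"dz":1,"gripper":0},{"ax":0,"ay":0,"az":0,"dx":0,"dy":0,"dz":0,"gripper":0},{"ax":0,"ay":0,"az":0,"dx":0,"dy":0,"dz":0,"gripper":0}]'
python3 -m inch '[{"ax":0,"ay":0,"az":0,"dx":0,"dy":0,"dz":1,"gripper":0},{"ax":0,"ay":0,"az":0,"dx":0,"dy":0,"dz":0,"gripper":0},{"ax":0,"ay":0,"az":0,"dx":0,"dy":0,"dz":0,"gripper":0}]'
```

```text
time: 14.75
position: [0.4688, -0.19, 0.1027]
tool_rot: [-0.021, 1.0, -0.0, 0.0]
ft_force: [0.4, -2.3, 2.3]
grip_width: 0.0297
time: 15.05
position: [0.4688, -0.19, 0.1016]
tool_rot: [-0.021, 1.0, -0.0, 0.0]
ft_force: [1.0, -2.0, 0.7]
grip_width: 0.0295
```

```bash
for i in 1; do python3 -m inch '[{"ax":0,"ay":0,"az":0,"dx":0,"dy":0,"dz":0.7,"gripper":0},{"ax":0,"ay":0,"az":0,"dx":0,"dy":0,"dz":0,"gripper":0},{"ax":0,"ay":0,"az":0,"dx":0,"dy":0,"dz":0,"gripper":0}]' | grep -E "pos|force"; done
python3 -m inch '[{"ax":0,"ay":0,"az":0,"dx":0,"dy":0,"dz":0.7,"gripper":0},{"ax":0,"ay":0,"az":0,"dx":0,"dy":0,"dz":0,"gripper":0},{"ax":0,"ay":0,"az":0,"dx":0,"dy":0,"dz":0,"gripper":0}]' | grep -E "pos|force"
```

```text
position: [0.4688, -0.19, 0.1009]
ft_force: [1.2, -3.0, 1.4]
position: [0.4688, -0.1899, 0.1002]
ft_force: [1.1, -3.1, 2.2]
```

```bash
python3 -m inch '[{"ax":0,"ay":0,"az":0,"dx":0,"dy":0,"dz":0.7,"gripper":0},{"ax":0,"ay":0,"az":0,"dx":0,"dy":0,"dz":0,"gripper":0},{"ax":0,"ay":0,"az":0,"dx":0,"dy":0,"dz":0,"gripper":0}]' | grep -E "pos|force"
```

```text
position: [0.4688, -0.1899, 0.0995]
ft_force: [2.0, -3.1, 1.8]
```

```bash
python3 -m inch '[{"ax":0,"ay":0,"az":0,"dx":0,"dy":0,"dz":0.7,"gripper":0},{"ax":0,"ay":0,"az":0,"dx":0,"dy":0,"dz":0,"gripper":0},{"ax":0,"ay":0,"az":0,"dx":0,"dy":0,"dz":0,"gripper":0}]' | grep -E "pos|force"
```

```text
position: [0.4688, -0.1899, 0.0988]
ft_force: [1.7, -3.7, 1.6]
```

```bash
python3 -m inch '[{"ax":0,"ay":0,"az":0,"dx":0,"dy":-0.4,"dz":0.3,"gripper":0},{"ax":0,"ay":0,"az":0,"dx":0,"dy":0,"dz":0,"gripper":0},{"ax":0,"ay":0,"az":0,"dx":0,"dy":0,"dz":0,"gripper":0}]' | grep -E "pos|force"
python3 - <<'E'
from h import *
state()
E
```

```text
position: [0.4687, -0.19, 0.0985]
ft_force: [1.8, -3.1, 2.4]
t 16.55 p [ 0.4687 -0.19    0.0985] x [-0.999 -0.042 -0.   ] z [ 0.  0. -1.] F [ 1.8 -3.1  2.4] M [-0.42 -0.53  0.03] g 0.0299 q [-0.607  0.565  1.84   0.     0.736 -2.22 ]
```

```bash
python3 -m inch '[{"ax":0,"ay":0,"az":0,"dx":0,"dy":-0.3,"dz":0.7,"gripper":0},{"ax":0,"ay":0,"az":0,"dx":0,"dy":0,"dz":0,"gripper":0},{"ax":0,"ay":0,"az":0,"dx":0,"dy":0,"dz":0,"gripper":0}]' | grep -E "pos|force"
python3 - <<'E'
from h import *
state()
E
```

```text
position: [0.4687, -0.1901, 0.0977]
ft_force: [2.7, -0.8, 1.8]
t 16.85 p [ 0.4687 -0.1901  0.0977] x [-0.999 -0.042 -0.   ] z [ 0.     0.001 -1.   ] F [ 2.7 -0.8  1.8] M [-0.08 -0.8  -0.02] g 0.0296 q [-6.070e-01  5.670e-01  1.841e+00  1.000e-03  7.350e-01 -2.220e+00]
```

```bash
python3 -m inch '[{"ax":0,"ay":0,"az":0,"dx":-0.6,"dy":-0.1,"dz":0.5,"gripper":0},{"ax":0,"ay":0,"az":0,"dx":0,"dy":0,"dz":0,"gripper":0},{"ax":0,"ay":0,"az":0,"dx":0,"dy":0,"dz":0,"gripper":0}]' | grep -E "pos|force"
python3 - <<'E'
from h import *
state()
E
```

```text
position: [0.4688, -0.1901, 0.0971]
ft_force: [0.8, -0.2, 1.6]
t 17.15 p [ 0.4688 -0.1901  0.0971] x [-0.999 -0.042  0.001] z [-0.001  0.001 -1.   ] F [ 0.8 -0.2  1.6] M [-0.06 -0.52 -0.02] g 0.0298 q [-0.607  0.568  1.84   0.     0.735 -2.22 ]
```

```bash
python3 -m inch '[{"ax":0,"ay":0,"az":0,"dx":0,"dy":0,"dz":0.7,"gripper":0},{"ax":0,"ay":0,"az":0,"dx":0,"dy":0,"dz":0,"gripper":0},{"ax":0,"ay":0,"az":0,"dx":0,"dy":0,"dz":0,"gripper":0}]' | grep -E "pos|force"
python3 - <<'E'
from h import *
state()
E
```

```text
position: [0.4688, -0.1901, 0.0964]
ft_force: [1.5, -0.8, 0.8]
t 17.45 p [ 0.4688 -0.1901  0.0964] x [-0.999 -0.042  0.001] z [-0.001  0.001 -1.   ] F [ 1.5 -0.8  0.8] M [ 0.1  -0.48 -0.01] g 0.0296 q [-0.607  0.569  1.84   0.     0.733 -2.22 ]
```

```bash
python3 -m inch '[{"ax":0,"ay":0,"az":0,"dx":0,"dy":0,"dz":0.8,"gripper":0},{"ax":0,"ay":0,"az":0,"dx":0,"dy":0,"dz":0,"gripper":0}]' | grep -E "pos|force"
```

```text
position: [0.4688, -0.1901, 0.0956]
ft_force: [2.0, 0.6, 1.3]
```

```bash
python3 -m inch '[{"ax":0,"ay":0,"az":0,"dx":0,"dy":0,"dz":0.8,"gripper":0},{"ax":0,"ay":0,"az":0,"dx":0,"dy":0,"dz":0,"gripper":0}]' | grep -E "pos|force"
```

```text
position: [0.4688, -0.1901, 0.0948]
ft_force: [1.0, 1.4, 2.8]
```

```bash
python3 -m inch '[{"ax":0,"ay":0,"az":0,"dx":0,"dy":0,"dz":0.8,"gripper":0},{"ax":0,"ay":0,"az":0,"dx":0,"dy":0,"dz":0,"gripper":0}]' | grep -E "pos|force"
```

```text
position: [0.4688, -0.1901, 0.0942]
ft_force: [-0.2, 1.3, 3.7]
```

```bash
python3 -m inch '[{"ax":0,"ay":0,"az":0,"dx":0,"dy":0,"dz":0.4,"gripper":0},{"ax":0,"ay":0,"az":0,"dx":0,"dy":0,"dz":0,"gripper":0},{"ax":0,"ay":0,"az":0,"dx":0,"dy":0,"dz":0,"gripper":0}]' | grep -E "pos|force"; python3 -c "
from h import *
state()"
```

```text
position: [0.4688, -0.1902, 0.0941]
ft_force: [0.1, 0.8, 6.3]
t 18.35 p [ 0.4688 -0.1902  0.0941] x [-0.999 -0.042  0.001] z [-0.001  0.001 -1.   ] F [0.1 0.8 6.3] M [ 0.45 -0.11 -0.01] g 0.0295 q [-0.607  0.573  1.842  0.     0.727 -2.22 ]
```

```bash
python3 -m inch '[{"ax":0,"ay":0,"az":0,"dx":0,"dy":0,"dz":0.5,"gripper":0},{"ax":0,"ay":0,"az":0,"dx":0,"dy":0,"dz":0,"gripper":0},{"ax":0,"ay":0,"az":0,"dx":0,"dy":0,"dz":0,"gripper":0}]' | grep -E "pos|force"; python3 -c "
from h import *
state()"
```

```text
position: [0.4689, -0.1902, 0.0941]
ft_force: [-0.1, 1.8, 10.0]
t 18.65 p [ 0.4689 -0.1902  0.0941] x [-0.999 -0.042  0.   ] z [-0.  0. -1.] F [-0.1  1.8 10. ] M [ 0.48  0.01 -0.01] g 0.0296 q [-0.607  0.573  1.842  0.     0.727 -2.22 ]
```

```bash
python3 -m inch '[{"ax":0,"ay":0,"az":0,"dx":0,"dy":0,"dz":0.5,"gripper":0},{"ax":0,"ay":0,"az":0,"dx":0,"dy":0,"dz":0.5,"gripper":0},{"ax":0,"ay":0,"az":0,"dx":0,"dy":0,"dz":0,"gripper":0},{"ax":0,"ay":0,"az":0,"dx":0,"dy":0,"dz":0,"gripper":0}]' | grep -E "pos|force"; python3 -c "
from h import *
state()"
```

```text
position: [0.4689, -0.1902, 0.0938]
ft_force: [-2.1, 3.1, 17.2]
t 19.05 p [ 0.4689 -0.1902  0.0938] x [-0.999 -0.042  0.   ] z [-0.  0. -1.] F [-2.1  3.1 17.2] M [0.63 0.26 0.04] g 0.0292 q [-0.606  0.574  1.842 -0.     0.726 -2.22 ]
```

```bash
python3 -m inch '[{"ax":0,"ay":0,"az":0,"dx":0.2,"dy":0.3,"dz":0.1,"gripper":0},{"ax":0,"ay":0,"az":0.05,"dx":0,"dy":0,"dz":0.1,"gripper":0},{"ax":0,"ay":0,"az":0.05,"dx":0,"dy":0,"dz":0.1,"gripper":0},{"ax":0,"ay":0,"az":0,"dx":0,"dy":0,"dz":0,"gripper":0}]' | grep -E "pos|force"; python3 -c "
from h import *
go([.4689,-.1902,.094])"
```

```text
position: [0.4689, -0.1901, 0.0936]
ft_force: [-2.1, 1.6, 16.8]
t 19.45 p [ 0.4689 -0.1901  0.0936] x [-0.998  0.058 -0.   ] z [ 0.    -0.001 -1.   ] F [-2.1  1.6 16.8] M [0.56 0.25 0.08] g 0.0297 q [-0.606  0.574  1.843 -0.     0.724 -2.119]
shift mm [ 0.  -0.1 -0.4]
rot [0. 0. 0.] heading 176.69
```

```bash
python3 -m inch '[{"ax":0,"ay":0,"az":0.05,"dx":0,"dy":0,"dz":0.25,"gripper":0},{"ax":0,"ay":0,"az":0.05,"dx":0,"dy":0,"dz":0.1,"gripper":0},{"ax":0,"ay":0,"az":0.05,"dx":0,"dy":0,"dz":0.1,"gripper":0},{"ax":0,"ay":0,"az":0,"dx":0,"dy":0,"dz":0,"gripper":0}]' | grep -E "pos|force"; python3 -c "
from h import *
go([.4689,-.1902,.094])"
```

```text
position: [0.4689, -0.1901, 0.0933]
ft_force: [-1.7, 2.6, 17.8]
t 19.85 p [ 0.4689 -0.1901  0.0933] x [-0.978  0.206 -0.   ] z [ 0. -0. -1.] F [-1.7  2.6 17.8] M [0.63 0.29 0.1 ] g 0.0299 q [-0.606  0.575  1.843 -0.     0.724 -1.969]
shift mm [-0.  -0.1 -0.7]
rot [0. 0. 0.] heading 168.1
```

```bash
python3 -m inch '[{"ax":0,"ay":0,"az":0.06,"dx":0,"dy":0,"dz":0.15,"gripper":0},{"ax":0,"ay":0,"az":0.06,"dx":0,"dy":0,"dz":0.13,"gripper":0},{"ax":0,"ay":0,"az":0.06,"dx":0,"dy":0,"dz":0.12,"gripper":0},{"ax":0,"ay":0,"az":0.06,"dx":0,"dy":0,"dz":0.12,"gripper":0},{"ax":0,"ay":0,"az":0,"dx":0,"dy":0,"dz":0,"gripper":0}]' | grep -E "pos|force"; python3 -c "
from h import *
go([.4689,-.1902,.094])"
```

```text
position: [0.4689, -0.1901, 0.0929]
ft_force: [-1.4, 2.2, 17.9]
t 20.35 p [ 0.4689 -0.1901  0.0929] x [-0.901  0.433 -0.   ] z [ 0. -0. -1.] F [-1.4  2.2 17.9] M [0.67 0.28 0.09] g 0.0292 q [-0.606  0.575  1.843 -0.     0.722 -1.729]
shift mm [-0.  -0.1 -1.1]
rot [0. 0. 0.] heading 154.33
```

Tracking well: 0.49 rad turned, with z following down. I'll carry on.

```bash
python3 -m inch '[{"ax":0,"ay":0,"az":0.06,"dx":0,"dy":0,"dz":0.15,"gripper":0},{"ax":0,"ay":0,"az":0.06,"dx":0,"dy":0,"dz":0.13,"gripper":0},{"ax":0,"ay":0,"az":0.06,"dx":0,"dy":0,"dz":0.12,"gripper":0},{"ax":0,"ay":0,"az":0.06,"dx":0,"dy":0,"dz":0.12,"gripper":0},{"ax":0,"ay":0,"az":0.06,"dx":0,"dy":0,"dz":0.12,"gripper":0},{"ax":0,"ay":0,"az":0,"dx":0,"dy":0,"dz":0,"gripper":0}]' | grep -E "pos|force"; python3 -c "
from h import *
go([.4689,-.1902,.094])"
```

```text
position: [0.469, -0.1901, 0.0923]
ft_force: [-2.2, 2.2, 18.8]
t 20.95 p [ 0.469  -0.1901  0.0923] x [-0.733  0.68  -0.001] z [ 0. -0. -1.] F [-2.2  2.2 18.8] M [0.63 0.25 0.11] g 0.0293 q [-0.606  0.576  1.844 -0.     0.721 -1.429]
shift mm [-0.  -0.1 -1.7]
rot [0. 0. 0.] heading 137.14
```

```bash
python3 -m inch '[{"ax":0,"ay":0,"az":0.06,"dx":0,"dy":0,"dz":0.11,"gripper":0},{"ax":0,"ay":0,"az":0.06,"dx":0,"dy":0,"dz":0.11,"gripper":0},{"ax":0,"ay":0,"az":0.06,"dx":0,"dy":0,"dz":0.11,"gripper":0},{"ax":0,"ay":0,"az":0.06,"dx":0,"dy":0,"dz":0.11,"gripper":0},{"ax":0,"ay":0,"az":0.06,"dx":0,"dy":0,"dz":0.11,"gripper":0},{"ax":0,"ay":0,"az":0,"dx":0,"dy":0,"dz":0,"gripper":0}]' | grep -E "pos|force"; python3 -c "
from h import *
go([.4689,-.1902,.094])"
```

```text
position: [0.469, -0.19, 0.0917]
ft_force: [-2.3, 2.2, 19.5]
t 21.55 p [ 0.469  -0.19    0.0917] x [-0.499  0.866 -0.001] z [ 0. -0. -1.] F [-2.3  2.2 19.5] M [0.63 0.27 0.09] g 0.0298 q [-0.606  0.577  1.844 -0.     0.72  -1.129]
shift mm [-0.1 -0.1 -2.3]
rot [0. 0. 0.] heading 119.95
```

```bash
python3 -m inch '[{"ax":0,"ay":0,"az":0.06,"dx":0,"dy":0,"dz":0.1,"gripper":0},{"ax":0,"ay":0,"az":0.06,"dx":0,"dy":0,"dz":0.1,"gripper":0},{"ax":0,"ay":0,"az":0.06,"dx":0,"dy":0,"dz":0.1,"gripper":0},{"ax":0,"ay":0,"az":0.04,"dx":0,"dy":0,"dz":0.08,"gripper":0},{"ax":0,"ay":0,"az":0,"dx":0,"dy":0,"dz":0,"gripper":0}]' | grep -E "pos|force"; python3 -c "
from h import *
go([.4689,-.1902,.094])"
```

```text
position: [0.469, -0.19, 0.0913]
ft_force: [-1.2, 3.1, 18.3]
t 22.05 p [ 0.469  -0.19    0.0913] x [-0.298  0.954 -0.   ] z [ 0. -0. -1.] F [-1.2  3.1 18.3] M [0.63 0.28 0.11] g 0.0296 q [-0.606  0.578  1.844 -0.     0.719 -0.909]
shift mm [-0.1 -0.2 -2.7]
rot [0. 0. 0.] heading 107.37
```

```bash
python3 -m inch '[{"ax":0,"ay":0,"az":0.03,"dx":0,"dy":0,"dz":0.06,"gripper":0},{"ax":0,"ay":0,"az":0.02,"dx":0,"dy":0,"dz":0.04,"gripper":0},{"ax":0,"ay":0,"az":0,"dx":0,"dy":0,"dz":0,"gripper":0}]' | grep -E "pos|force"; python3 -c "
from h import *
go([.4689,-.1902,.094])"
```

```text
position: [0.469, -0.19, 0.0912]
ft_force: [-1.5, 2.9, 18.0]
t 22.35 p [ 0.469  -0.19    0.0912] x [-0.251  0.968 -0.   ] z [ 0. -0. -1.] F [-1.5  2.9 18. ] M [0.59 0.2  0.15] g 0.03 q [-0.606  0.578  1.844 -0.     0.718 -0.859]
shift mm [-0.1 -0.1 -2.8]
rot [0. 0. 0.] heading 104.52
```

```bash
python3 -m inch '[{"ax":0,"ay":0,"az":0.03,"dx":0,"dy":0,"dz":0.06,"gripper":0},{"ax":0,"ay":0,"az":0.01,"dx":0,"dy":0,"dz":0.02,"gripper":0},{"ax":0,"ay":0,"az":0,"dx":0,"dy":0,"dz":0,"gripper":0}]' | grep -E "pos|force"; python3 -c "
from h import *
go([.4689,-.1902,.094])"
```

```text
position: [0.469, -0.1901, 0.0912]
ft_force: [-2.4, 2.5, 17.8]
t 22.65 p [ 0.469  -0.1901  0.0912] x [-0.212  0.977 -0.001] z [ 0.    -0.001 -1.   ] F [-2.4  2.5 17.8] M [0.7  0.2  0.16] g 0.0297 q [-0.606  0.578  1.844 -0.     0.718 -0.82 ]
shift mm [-0.1 -0.1 -2.8]
rot [0. 0. 0.] heading 102.26
```

```bash
python3 -m inch '[{"ax":0,"ay":0,"az":-0.02,"dx":0,"dy":0,"dz":-2,"gripper":0},{"ax":0,"ay":0,"az":0,"dx":0,"dy":0,"dz":-3,"gripper":0},{"ax":0,"ay":0,"az":0,"dx":0,"dy":0,"dz":-5,"gripper":0},{"ax":0,"ay":0,"az":0,"dx":0,"dy":0,"dz":-10,"gripper":0},{"ax":0,"ay":0,"az":0,"dx":0,"dy":0,"dz":-20,"gripper":0},{"ax":0,"ay":0,"az":0,"dx":0,"dy":0,"dz":-25,"gripper":0},{"ax":0,"ay":0,"az":0,"dx":0,"dy":0,"dz":-20,"gripper":0},{"ax":0,"ay":0,"az":0,"dx":0,"dy":0,"dz":0,"gripper":0}]'; python3 -c "
from h import *
go([.414,-.19,.18],104)
c=cam('wrist');save('w12',c['img'],(200,180,420,400),3)
c=cam('scene');save('s12',c['img'],(310,190,390,260),8)
"
```

```text
time: 23.45
position: [0.4704, -0.1911, 0.1768]
tool_rot: [0.62, 0.784, 0.0, 0.003]
ft_force: [0.3, -0.5, -1.3]
grip_width: 0.0299
t 23.45 p [ 0.4704 -0.1911  0.1768] x [-0.231  0.973 -0.004] z [ 0.005 -0.003 -1.   ] F [ 0.3 -0.5 -1.3] M [-0.02 -0.12  0.01] g 0.0299 q [-0.606  0.435  1.776 -0.     0.926 -0.839]
shift mm [ 14.1 -54.6  -3.5]
rot [ 0.0038  0.0043 -0.0114] heading 103.35
```

View pics/w12.png

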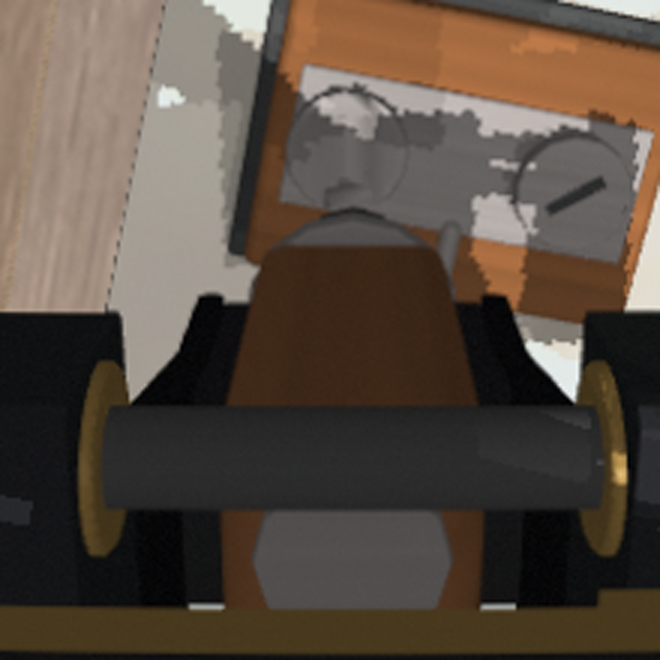

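View pics/s12.png

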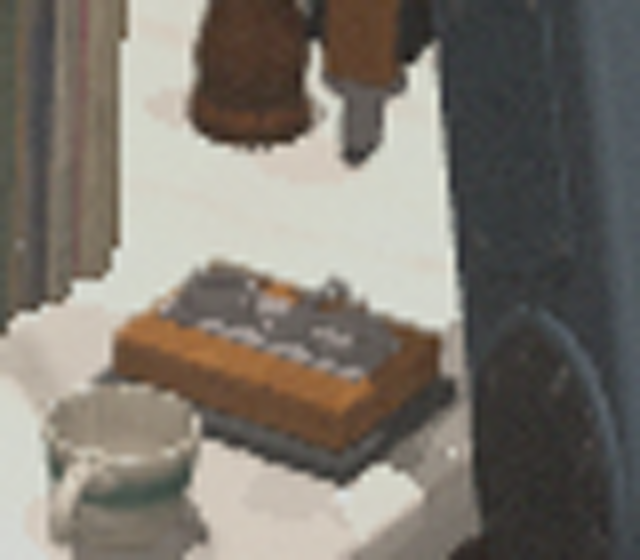

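Run:
```python
from h import *
from scipy.optimize import least_squares
c=cam("wrist"); P=full(c)
im=c["img"][200:260,285:345].astype(float); save("w12b",np.clip(im*1.8,0,255).astype(np.uint8),None,10)
Q=P[205:260,285:345].reshape(-1,3)
for cc in ([.4685,-.190],):
    S=Q[np.hypot(Q[:,0]-cc[0],Q[:,1]-cc[1])<.0075]; print(len(S),np.percentile(S[:,2],[2,50,98]))
    f=lambda p:(-np.sin(p[0])*(S[:,0]-cc[0])+np.cos(p[0])*(S[:,1]-cc[1])-p[1])
    for a0 in (1.2,1.7,2.2):
        r=least_squares(lambda p:p[2]+np.minimum(np.abs(f(p)),.0065)-S[:,2],[a0,0,np.percentile(S[:,2],5)],loss="soft_l1",f_scale=.001); print(np.degrees(r.x[0]),r.x,r.cost)
state()
```

```text
261 [0.03870827 0.04225393 0.04620402]
105.21745280429754 [ 1.83639098e+00 -1.90330969e-04  3.89735515e-02] 5.104135615590799e-05
105.21745293747946 [ 1.83639098e+00 -1.90330969e-04  3.89735515e-02] 5.104135615590796e-05
105.2174530979671 [ 1.83639099e+00 -1.90330969e-04  3.89735515e-02] 5.104135615590796e-05
t 23.6 p [ 0.4682 -0.1897  0.1736] x [-0.231  0.973  0.001] z [-0.001  0.001 -1.   ] F [-0.5  0.2 -1.6] M [ 0.03 -0.15  0.02] g 0.03 q [-0.606  0.439  1.78  -0.     0.925 -0.839]
```

View pics/w12b.png

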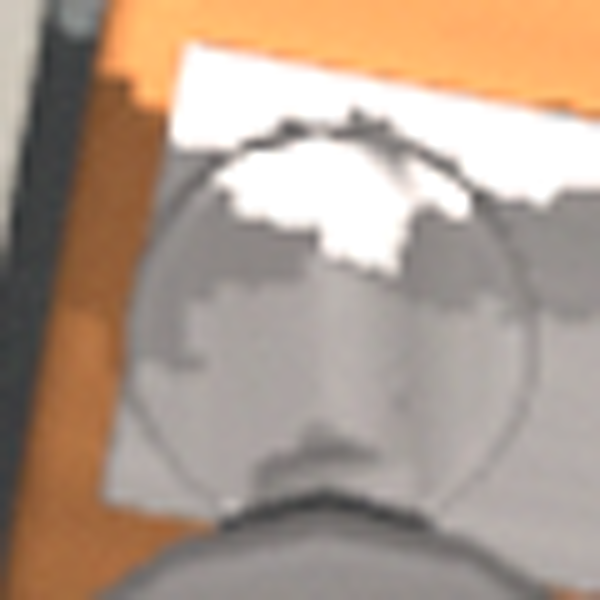

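```bash
python3 -m inch '[{"ax":0,"ay":0,"az":0,"dx":6,"dy":-27,"dz":-5,"gripper":0},{"ax":0,"ay":0,"az":0,"dx":7,"dy":-27,"dz":0,"gripper":0},{"ax":0,"ay":0,"az":0.135,"dx":0,"dy":0,"dz":0,"gripper":0},{"ax":0,"ay":0,"az":0.135,"dx":0,"dy":0,"dz":0,"gripper":0},{"ax":0,"ay":0,"az":0.135,"dx":0,"dy":0,"dz":0,"gripper":0},{"ax":0,"ay":0,"az":0.135,"dx":0,"dy":0,"dz":0,"gripper":0},{"ax":0,"ay":0,"az":0.135,"dx":0,"dy":0,"dz":0,"gripper":0},{"ax":0,"ay":0,"az":0.135,"dx":0,"dy":0,"dz":0,"gripper":0}]'
python3 -m inch '[{"ax":0,"ay":0,"az":0,"dx":33,"dy":-22,"dz":0,"gripper":0},{"ax":0,"ay":0,"az":0,"dx":33,"dy":-22,"dz":0,"gripper":0},{"ax":0,"ay":0,"az":0,"dx":33,"dy":-22,"dz":0,"gripper":0},{"ax":0,"ay":0,"az":0,"dx":33,"dy":-22,"dz":0,"gripper":0},{"ax":0,"ay":0,"az":0,"dx":33,"dy":-22,"dz":0,"gripper":0},{"ax":0,"ay":0,"az":0,"dx":33,"dy":-22,"dz":0,"gripper":0},{"ax":0,"ay":0,"az":0,"dx":0,"dy":0,"dz":0,"gripper":0}]'; python3 -c "
from h import *
go([.42,.299,.18],56.4)"
```

```text
time: 24.4
position: [0.4125, -0.1893, 0.1778]
tool_rot: [0.88, 0.474, -0.001, -0.002]
ft_force: [0.5, -0.1, -1.6]
grip_width: 0.0294
time: 25.1
position: [0.4083, 0.052, 0.178]
tool_rot: [0.878, 0.479, -0.002, -0.002]
ft_force: [0.2, 0.0, -1.3]
grip_width: 0.0298
t 25.1 p [0.4083 0.052  0.178 ] x [ 0.541  0.841 -0.001] z [-0.005  0.002 -1.   ] F [ 0.2  0.  -1.3] M [-0.1  -0.05  0.05] g 0.0298 q [-0.147  0.322  1.99   0.002  0.835  0.423]
shift mm [ 214.2 -123.6   -1.6]
rot [-0.0051  0.001   0.0154] heading 57.28
```

```bash
python3 -m inch '[{"ax":0,"ay":0,"az":0.01,"dx":35,"dy":-20.5,"dz":0,"gripper":0},{"ax":0,"ay":0,"az":0,"dx":35,"dy":-20.5,"dz":0,"gripper":0},{"ax":0,"ay":0,"az":0,"dx":35,"dy":-20.5,"dz":0,"gripper":0},{"ax":0,"ay":0,"az":0,"dx":35,"dy":-20.5,"dz":0,"gripper":0},{"ax":0,"ay":0,"az":0,"dx":35,"dy":-20.5,"dz":0,"gripper":0},{"ax":0,"ay":0,"az":0,"dx":35,"dy":-20.5,"dz":0,"gripper":0},{"ax":0,"ay":0,"az":0,"dx":0,"dy":0,"dz":0,"gripper":0}]' >/dev/null; python3 -m inch '[{"ax":0,"ay":0,"az":0,"dx":0,"dy":0,"dz":0,"gripper":0},{"ax":0,"ay":0,"az":0,"dx":0,"dy":0,"dz":0,"gripper":0}]' >/dev/null;  python3 -c "
from h import *
go([.4737,.299,.177],56.3)"
```

```text
t 26.0 p [0.4237 0.2894 0.1782] x [ 0.555  0.832 -0.003] z [-0.003 -0.002 -1.   ] F [-0.8 -0.2 -1. ] M [-0.06  0.   -0.04] g 0.0296 q [ 3.820e-01  4.420e-01  1.755e+00 -1.000e-03  9.480e-01  9.700e-01]
shift mm [35.7 36.3  1.1]
rot [-0.0013  0.0028  0.0003] heading 56.32
```

```bash
python3 -m inch '[{"ax":0,"ay":0.002,"az":0,"dx":18,"dy":18,"dz":0,"gripper":0},{"ax":0,"ay":0,"az":0,"dx":18,"dy":18,"dz":0,"gripper":0},{"ax":0,"ay":0,"az":0,"dx":0,"dy":0,"dz":0,"gripper":0},{"ax":0,"ay":0,"az":0,"dx":0,"dy":0,"dz":0,"gripper":0},{"ax":0,"ay":0,"az":0,"dx":0,"dy":0,"dz":0,"gripper":0}]' >/dev/null;  python3 -c "
from h import *
go([.4737,.299,.0675],56.3)
c=cam('wrist');save('w13',c['img'],(230,160,410,400),2.5)
s=cam('scene'); save('s13',s['img'],(200,220,300,320),6)"
```

```text
t 26.5 p [0.473  0.2995 0.1787] x [ 0.555  0.832 -0.   ] z [-0.002  0.001 -1.   ] F [-0.9 -0.3 -2. ] M [-0.02 -0.07 -0.  ] g 0.0297 q [3.640e-01 4.970e-01 1.642e+00 1.000e-03 1.004e+00 9.520e-01]
shift mm [  0.    1.1 111.2]
rot [-0.0017  0.0004 -0.0002] heading 56.29
```

View pics/w13.png

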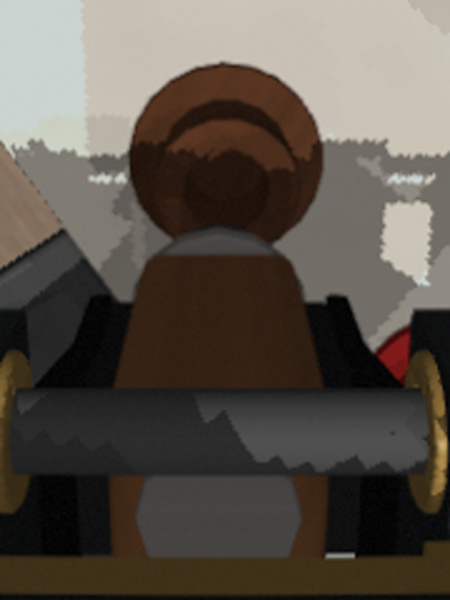

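View pics/s13.png

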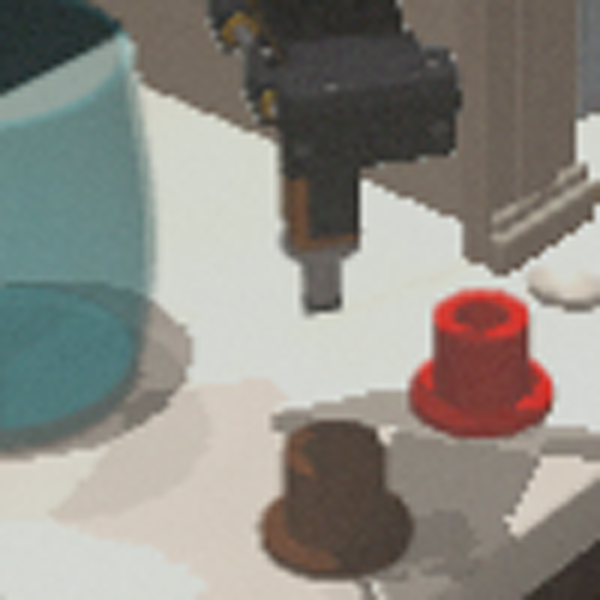

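```bash
python3 -m inch '[{"ax":0,"ay":0,"az":0,"dx":0,"dy":1.1,"dz":20,"gripper":0},{"ax":0,"ay":0,"az":0,"dx":0,"dy":0,"dz":20,"gripper":0},{"ax":0,"ay":0,"az":0,"dx":0,"dy":0,"dz":18,"gripper":0},{"ax":0,"ay":0,"az":0,"dx":0,"dy":0,"dz":0,"gripper":0},{"ax":0,"ay":0,"az":0,"dx":0,"dy":0,"dz":0,"gripper":0}]' |grep -E "pos|force"
python3 -m inch '[{"ax":0,"ay":0,"az":0,"dx":0,"dy":0,"dz":5,"gripper":0},{"ax":0,"ay":0,"az":0,"dx":0,"dy":0,"dz":5,"gripper":0},{"ax":0,"ay":0,"az":0,"dx":0,"dy":0,"dz":5,"gripper":0},{"ax":0,"ay":0,"az":0,"dx":0,"dy":0,"dz":0,"gripper":0},{"ax":0,"ay":0,"az":0,"dx":0,"dy":0,"dz":0,"gripper":0}]';  python3 -c "
from h import *
go([.4737,.299,.0675],56.3)"
```

```text
position: [0.4748, 0.3004, 0.1214]
ft_force: [-0.1, -0.9, -1.3]
time: 27.6
position: [0.4752, 0.3005, 0.1062]
tool_rot: [0.881, 0.472, 0.001, -0.0]
ft_force: [0.2, -0.6, -2.3]
grip_width: 0.0298
t 27.6 p [0.4752 0.3005 0.1062] x [0.554 0.833 0.002] z [ 0.001  0.002 -1.   ] F [ 0.2 -0.6 -2.3] M [-0.04 -0.09  0.03] g 0.0298 q [0.364 0.605 1.695 0.002 0.84  0.95 ]
shift mm [-2.1 -0.4 38.7]
rot [-0.0002 -0.0018  0.0012] heading 56.37
```

```bash
python3 -m inch '[{"ax":0,"ay":0,"az":0,"dx":-2.1,"dy":-0.4,"dz":0,"gripper":0},{"ax":0,"ay":0,"az":0,"dx":0,"dy":0,"dz":0,"gripper":0},{"ax":0,"ay":0,"az":0,"dx":0,"dy":0,"dz":8,"gripper":0},{"ax":0,"ay":0,"az":0,"dx":0,"dy":0,"dz":8,"gripper":0},{"ax":0,"ay":0,"az":0,"dx":0,"dy":0,"dz":0,"gripper":0},{"ax":0,"ay":0,"az":0,"dx":0,"dy":0,"dz":0,"gripper":0}]' |grep -E "pos|force"
python3 -m inch '[{"ax":0,"ay":0,"az":0,"dx":0,"dy":0,"dz":8,"gripper":0},{"ax":0,"ay":0,"az":0,"dx":0,"dy":0,"dz":8,"gripper":0},{"ax":0,"ay":0,"az":0,"dx":0,"dy":0,"dz":3,"gripper":0},{"ax":0,"ay":0,"az":0,"dx":0,"dy":0,"dz":0,"gripper":0},{"ax":0,"ay":0,"az":0,"dx":0,"dy":0,"dz":0,"gripper":0}]';  python3 -c "
from h import *
go([.4737,.299,.0675],56.3)"
```

```text
position: [0.4734, 0.2988, 0.0896]
ft_force: [0.6, -0.4, -1.8]
time: 28.7
position: [0.4737, 0.299, 0.0711]
tool_rot: [0.881, 0.472, 0.001, -0.001]
ft_force: [-0.2, -0.2, -1.6]
grip_width: 0.0297
t 28.7 p [0.4737 0.299  0.0711] x [0.554 0.833 0.002] z [ 0.001  0.002 -1.   ] F [-0.2 -0.2 -1.6] M [-0.05 -0.04  0.02] g 0.0297 q [0.363 0.66  1.719 0.002 0.761 0.949]
shift mm [0.  0.  3.6]
rot [-0.0003 -0.0017  0.0012] heading 56.37
```

```bash
python3 -m inch '[{"ax":0,"ay":0,"az":0,"dx":0,"dy":0,"dz":1.5,"gripper":0},{"ax":0,"ay":0,"az":0,"dx":0,"dy":0,"dz":1,"gripper":0},{"ax":0,"ay":0,"az":0,"dx":0,"dy":0,"dz":0,"gripper":0},{"ax":0,"ay":0,"az":0,"dx":0,"dy":0,"dz":0,"gripper":0}]'|grep -E "pos|force"
python3 -m inch '[{"ax":0,"ay":0,"az":0,"dx":0,"dy":0,"dz":0.7,"gripper":0},{"ax":0,"ay":0,"az":0,"dx":0,"dy":0,"dz":0,"gripper":0},{"ax":0,"ay":0,"az":0,"dx":0,"dy":0,"dz":0,"gripper":0}]'|grep -E "pos|force"
```

```text
position: [0.4739, 0.2991, 0.0689]
ft_force: [0.7, -0.9, -2.2]
position: [0.4738, 0.299, 0.0681]
ft_force: [-0.1, -0.3, -1.3]
```

```bash
python3 -m inch '[{"ax":0,"ay":0,"az":0,"dx":0,"dy":0,"dz":0.7,"gripper":0},{"ax":0,"ay":0,"az":0,"dx":0,"dy":0,"dz":0,"gripper":0},{"ax":0,"ay":0,"az":0,"dx":0,"dy":0,"dz":0,"gripper":0}]'|grep -E "pos|force"
python3 -m inch '[{"ax":0,"ay":0,"az":0,"dx":0,"dy":0,"dz":0,"gripper":45},{"ax":0,"ay":0,"az":0,"dx":0,"dy":0,"dz":0,"gripper":70},{"ax":0,"ay":0,"az":0,"dx":0,"dy":0,"dz":0,"gripper":100},{"ax":0,"ay":0,"az":0,"dx":0,"dy":0,"dz":0,"gripper":100},{"ax":0,"ay":0,"az":0,"dx":0,"dy":0,"dz":0,"gripper":100},{"ax":0,"ay":0,"az":0,"dx":0,"dy":0,"dz":0,"gripper":100}]'
python3 -c "
from h import *
s=cam('scene'); save('s14',s['img'],(200,220,300,320),6)"
```

```text
position: [0.4739, 0.2991, 0.0677]
ft_force: [0.7, -0.8, 1.3]
time: 30.3
position: [0.4738, 0.299, 0.0673]
tool_rot: [0.881, 0.472, 0.001, -0.0]
ft_force: [-0.7, -0.3, 0.1]
grip_width: 0.0698
```

View pics/s14.png

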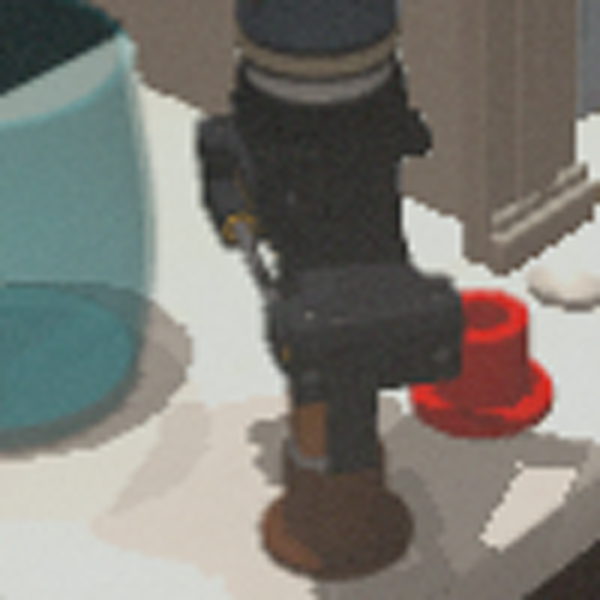

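Collar contact was at z 0.0677, so it is seated. The driver is released, and I'll retreat straight up.

```bash
python3 -m inch '[{"ax":0,"ay":0,"az":0,"dx":0,"dy":0,"dz":0,"gripper":100},{"ax":0,"ay":0,"az":0,"dx":0,"dy":0,"dz":-15,"gripper":100},{"ax":0,"ay":0,"az":0,"dx":0,"dy":0,"dz":-30,"gripper":100},{"ax":0,"ay":0,"az":0,"dx":0,"dy":0,"dz":-40,"gripper":100},{"ax":0,"ay":0,"az":0,"dx":0,"dy":0,"dz":-40,"gripper":100},{"ax":0,"ay":0,"az":0,"dx":-10,"dy":-10,"dz":-30,"gripper":100},{"ax":0,"ay":0,"az":0,"dx":0,"dy":0,"dz":0,"gripper":100},{"ax":0,"ay":0,"az":0,"dx":0,"dy":0,"dz":0,"gripper":100}]'
python3 - <<'E'
from h import *
state()
c=cam('wrist');save('w15',c['img']); print("cap",plane(c,[[317,240]],.122))
s=cam('scene'); save('s15',s['img'],(120,200,400,350),2.8)
t=cam('top'); P=full(t)
for n,uv in dict(cupa=(320,242),spoon=(283,247),tin=(460,244),cupb=(144,212)).items(): print(n,P[uv[1],uv[0]].round(3))
E
```

```text
time: 31.15
position: [0.4597, 0.296, 0.2229]
tool_rot: [0.881, 0.472, 0.002, -0.0]
ft_force: [-0.9, 0.8, -0.8]
grip_width: 0.0868
t 31.15 p [0.4597 0.296  0.2229] x [0.554 0.833 0.003] z [ 0.003  0.002 -1.   ] F [-0.9  0.8 -0.8] M [-0.06  0.   -0.02] g 0.0868 q [3.670e-01 4.210e-01 1.632e+00 1.000e-03 1.086e+00 9.530e-01]
cap [[0.4604265  0.29812981 0.122     ]]
cupa [ 0.494 -0.059 -0.   ]
spoon [0.475 0.054 0.005]
tin [ 0.486 -0.47   0.086]
cupb [0.473 0.336 0.551]
```

View pics/w15.png

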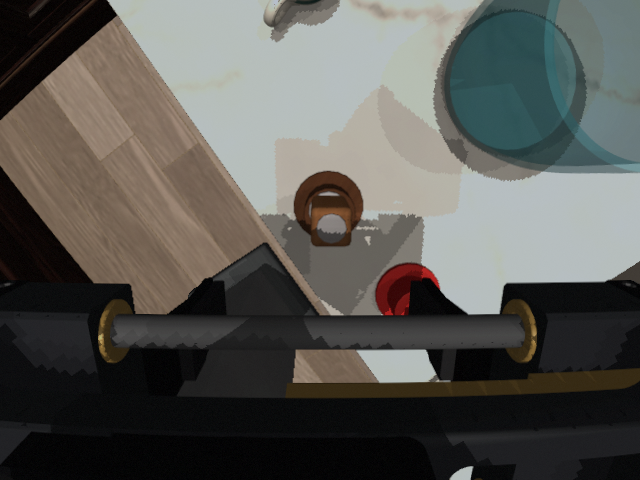

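View pics/s15.png

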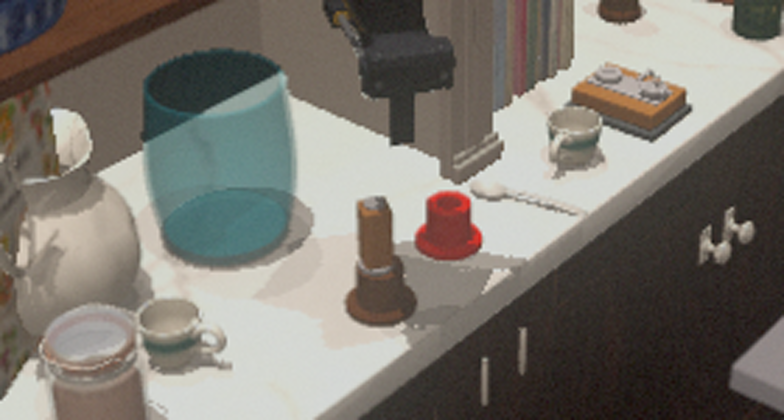

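Run:
```python
from h import *
c=cam('wrist'); P=full(c); Q=P[205:250,305:355].reshape(-1,3); t=Q[Q[:,2]>.11]; print(t.mean(0),np.median(t[:,2]))
print(robot.hand_in())
```

```text
[0.47506291 0.30191737 0.12435822] 0.12261609838759757
the job is handed in; nothing more can be done
None
```

I drove the proud screw home, put the driver back in its stand and handed the job in. The hand-in gave no verdict.

- **Driving:** I set the blade in the slot. The board gave about 10 mm before it bore hard. I held about 19 to 21.5 N of push while turning 1.4 rad at the tool, and followed the screw 2.6 mm down. Near the end the sinking stopped and the torque rose. Afterwards the camera showed the slot turned about 77° (roughly 1.34 rad), so the screw is home.
- **Driver:** its collar met the stand's rim at the height where I first gripped it. It was released and stood upright. The handle top measured 0.1226 m, as before. It was about 2 mm from where the stand's handle measurement started, and about 5 mm from my estimate of the foot's centre, against a limit of 8 mm.
- **Bystanders:** spot checks of cup a, the spoon and the tea tin read the same as at the start. My numeric check of cup b failed because the arm hid it in the top view. It stood in its place in the scene view, and the arm never went near it.
- **Robot:** the gripper ended clear of everything, with no contact force showing.

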